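Reset the sauce tray on the warming plate

ROBOT

A 7-joint arm with a two-finger parallel gripper is mounted at the origin on the work surface. World frame = base frame: x ahead of the robot, y to its left, z up, the work surface at z = 0. Lengths are in m, angles in rad, forces in N, time in s.
With the tool pointing down it reaches from about 0.425 to 0.875 m from the base axis. Payload 4.7 kg.
Tool frame: the origin (TCP) lies between the finger pads; the fingertips stand 19 mm ahead of it and the grasp point (between the pads) is the TCP (ctrl.tip_extent is the distance from the TCP to the fingertips, in m); z points along the fingers, y is the line along which they close (so a half turn about z gives the same grasp; the last joint's range is limited). The gripper opens to 87 mm and grips with 3 to 60 N. Pads are 19 mm wide; open, the fingers measure 117 mm over their backs; the gripper's body (75 mm by 190 mm) begins 51 mm behind the grasp point.
Start: joints at [-1.23, 0.321, -0.07, 1.45, 0.023, 1.371, -0.057], TCP at [0.209, 0.616, 0.242] pointing down, gripper open.
Joint ranges: [-2.86, 2.86], [-0.3, 2.09], [-1.38, 1.24], [0.06, 2.45], [-1.56, 4.7], [0.09, 2.05], [-2.69, 2.69]. Speed limits (rad/s): [2.57, 2.57, 3.14, 3.14, 3.14, 3.14, 3.14].

INTERFACE

Orientations are given as a rotation vector (axis times angle).
In Python, from bench import ctrl gives the robot as it stands.
- The arm moves only by the shell command python3 -m crank 'ROWS' [OPENING] [FORCE]. ROWS is JSON, a list of rows, each an object of numbers: "tx", "ty", "tz": the shift along the tool's x, y, z in mm; "turn": the turn about the tool's z in units of 5 degrees (1.0 is 5 degrees). In form: [{"tx": .., "ty": .., "tz": .., "turn": ..}, ...]. A call has 1 to 5 rows; each row is the pose to reach, as a shift and turn from the pose commanded when the call began, along the tool's axes at that moment; what a row does not reach only later rows make up. A row lasts 1/8 s, in which the tool goes at most 62.5 mm and 10.7 degrees, less where a joint would pass 70% of its speed; a pose out of reach is approached as far as the arm can. A call with a gripper value outside its range is refused whole. OPENING is the finger opening in mm, from 0 to 87, set as the call begins (- or left out, the last holds). The fingers move at their own pace and stop on an object; FORCE is the grip in N (left out, the last holds). Time passes only in rows, so rows that repeat a pose let the fingers close. It gives the time, the measured TCP pose, the force, the opening and the grip force at its end, in the units of the state.
- ctrl.get_state(): the state, without advancing time (a new reading comes with each control period).
- ctrl.get_image(name): name is "side" or "top" or "wrist"; returns (picture, depth): 384x512x3 uint8, red, green, blue; 384x512 float32, m along the optical axis (not along the pixel's ray), 0 where there is no reading.
- ctrl.camera_model(name): a dict with "intrinsics" (3x3 intrinsics, pixels), "dist_coeffs" ([k1, k2, p1, p2, k3] as OpenCV has them; the pictures are not rectified), "origin" and "orientation" of the camera in the world. Camera axes: x right, y down, z forward; pixel columns grow to the right and rows downward; lengths in m; the calibration is good to about 2 mm. A picture is of the moment at which its call begins: read the wrist's pose just before it. camera_model takes no time and is no camera call; for the wrist camera it gives the pose at the moment of the call.
- ctrl.close_job(): hands the job in; it is judged then, once.
Trained networks look in the newest picture that a camera, given by its name, has taken for a name from the list of things; names that differ only in an ending like _2 or _b are one class to them, and where a whole thing is asked for, a point or a joint stands for the part that bears it (a point fixed in the world has none). Each returns a list of dicts, best first, with "confidence" (0 to 1); they miss things now and then, are a little off and sometimes report something else, mostly with a low value. They report only what shows in the picture. A call takes as long as a camera call.
- ctrl.recognise(camera, query): "xyz" ([x, y, z] in m, in world coordinates, good to about 4 mm: the middle of the surface that is visible of it).
- ctrl.mark_of(camera, query): "xyz" ([x, y, z] in m, in world coordinates, good to about 4 mm: a listed point, or the origin of a listed thing).
The state is a dict: "time": time; "joint_positions": joint angles; "qd": joint speeds; "joint_torque": joint torques, N m; "position": TCP position; "tool_rot": TCP orientation; "ft_force": force on the tool from outside, world axes, zero at the start; "torque": the same for the moment, N m; "grip_width": opening from 0.0 (shut) to 1.0 (fully open); "grip_force": force on a finger pad.
Only numpy, scipy, OpenCV 4.12 (cv2) and the standard library are available. Lean on these libraries where they do the work, as an engineer would, in place of code of your own. Each camera call takes 0.05 s, during which the arm holds its last target. There are 200 camera calls.

TASK

The warming plate is still on from lunch. Turn its knob fully back to off before you move the tray, then slide the steel tray home into the corner of the plate so that it sits flush against both stop rails, and stand every jar that is lying on the marble upright on the tray floor beside the white one. Only when they are all up, turn the knob fully round to on again; leave the tray flush, all the jars upright in it, and everything else on the shelf where it is.

Things in the scene. Friction and masses are not known exactly. Their poses are not given: they have to be found in the camera images.
- warmer: electric warming plate, fixed, 270 mm (x) by 450 mm (y); origin: centre of its underside on the marble; its front, a control strip 60 mm wide, faces -x. Dark deck and strip are level, 60 mm above the origin. Two aluminium stop rails 22 mm high stand on the deck along the far (+x) and left (+y) edges; front and right are open.
- stop_corner (a point): point on the warming plate's deck where the inner faces of its two stop rails meet, at x = 123, y = 213, z = 60 mm in the plate's frame, axes as the plate's. From it the far rail runs 358 mm along -y and the left rail 148 mm along -x. With the tray home in the corner its origin is at x = -60, y = -170, z = 0 mm from this point, axes parallel.
- tray: shallow open steel tray, loose on the deck, 120 mm (x) by 340 mm (y) outside, rim 20 mm high, walls and floor 3 mm thick, about 0.35 kg; with the white jar in it it slides on the deck at 2 to 5 N, with four jars at up to 10 N. Origin: centre of its underside. At the start it lies askew, clear of both rails, its x axis roughly along the plate's x.
- heat_knob (a joint): rotary heat switch: 0 = off (bar grip along the plate's x, white pointer towards the front), 1.4 rad = full stop at on; grows clockwise seen from above (pointer swings to the plate's left, to the red mark). At the start it stands at or near on. Stays where it is left; light friction, 0.03 N m.
- heat_knob_grip (a point): point on the knob's vertical axis at the height to grip, 37 mm above the control strip, at x = -100, y = -165 mm in the plate's frame. The point turns with the knob; its x axis lies along the bar grip, 38 mm long, 14 mm wide, from 12 to 44 mm above the strip, over a disc 40 mm across.
- jar_red: square grey-tint glass jar of red sauce, body 44 x 44 mm, 54 mm tall, steel twist cap 39 mm across on top, 72 mm tall in all, 0.11 to 0.23 kg. Origin: centre of its underside; z axis points to the cap. At the start it lies on its side on the marble, cap roughly towards the robot, origin 22 mm above the marble; it may be absent.
- jar_amber: square grey-tint glass jar of amber sauce, body 44 x 44 mm, 54 mm tall, steel twist cap 39 mm across on top, 72 mm tall in all, 0.11 to 0.23 kg. Origin: centre of its underside; z axis points to the cap. At the start it lies on its side on the marble, cap roughly towards the robot, origin 22 mm above the marble; it may be absent.
- jar_green: square grey-tint glass jar of green sauce, body 44 x 44 mm, 54 mm tall, steel twist cap 39 mm across on top, 72 mm tall in all, 0.11 to 0.23 kg. Origin: centre of its underside; z axis points to the cap. At the start it lies on its side on the marble, cap roughly towards the robot, origin 22 mm above the marble; it may be absent.
- jar_white: square grey-tint glass jar of white sauce, body 44 x 44 mm, 54 mm tall, steel twist cap 39 mm across on top, 72 mm tall in all, 0.11 to 0.23 kg. Origin: centre of its underside; z axis points to the cap. It already stands in the tray's lane, a little left of the middle.
- mortar: white ceramic mortar, 120 mm across and 75 mm tall, its pestle leaning in it up to 125 mm; bystander. Origin: centre of its underside.
- oil_bottle: green glass oil bottle, 60 mm across, 220 mm tall; bystander. Origin: centre of its underside.
- pepper_mill: dark wooden pepper mill, 58 mm across, 192 mm tall; bystander. Origin: centre of its underside.
- salt_bowl: small terracotta bowl, 90 mm across, 45 mm tall; bystander. Origin: centre of its underside.
- spatula: grey silicone spatula lying flat beyond the warming plate; bystander. Origin under its middle, length along its x.

How it is judged:
By the outcome, as a careful person would: the job done as asked, in the order asked, and still so for the second after the job is handed in, with the robot touching nothing.
Of jar_red, jar_amber, jar_green only 2 to 3 are there at a start; the rules pass over those that are not, and their reading is None.
At some moment in a run one of tray, jar_red, jar_amber, jar_green may be knocked a few centimetres aside while the robot is not near it.
It also fails if it takes over 210 s, if anything falls off the work surface, if the arm or the gripper's body presses on something with over 40 N, if the wrist force passes 120 N, or if a joint passes its speed limit or range.

## Working session

There is one attempt and no reset: what is moved stays moved. The work goes in short steps, Python scripts to look and compute and a shell command to move; the robot and the scene stay as the last step left them, time stands still between calls to the robot, and variables do not carry over. Pictures are saved under pics/ and viewed, at most 14 in all, crops included, and the job is handed in when it is done.

```bash
ls; mkdir -p pics
cat > h.py <<'E'
import numpy as np, cv2
from scipy.spatial.transform import Rotation as R
from bench import ctrl
def rot(cm):
    o=np.array(cm["orientation"],float)
    return o if o.shape==(3,3) else R.from_rotvec(o).as_matrix()
def cloud(name):
    cm=ctrl.camera_model(name); im,d=ctrl.get_image(name)
    h,w=d.shape; u,v=np.meshgrid(np.arange(w),np.arange(h))
    p=cv2.undistortPoints(np.stack([u,v],-1).reshape(-1,1,2).astype(np.float64),np.array(cm["intrinsics"],float),np.array(cm["dist_coeffs"],float)).reshape(h,w,2)
    P=np.dstack([p[...,0]*d,p[...,1]*d,d])@rot(cm).T+np.array(cm["origin"])
    P[d<=0]=np.nan
    return im,d,P
def save(im,fn): cv2.imwrite("pics/"+fn,im[...,::-1])
def st():
    s=ctrl.get_state(); T=R.from_rotvec(s["tool_rot"]).as_matrix()
    return s,np.array(s["position"]),T
def to(xyz,yaw_y=None):
    """tool-frame shift (mm) to world target; optional angle (deg, world) wanted for tool y axis -> turn units"""
    s,p,T=st(); d=T.T@(np.array(xyz)-p)*1000
    out=dict(tx=round(d[0],1),ty=round(d[1],1),tz=round(d[2],1))
    if yaw_y is not None:
        cur=np.degrees(np.arctan2(T[1,1],T[0,1])); e=(yaw_y-cur+90)%180-90
        out["turn"]=round(-e/5*np.sign(-T[2,2])*1.0,2)
    return out
E
python3 - <<'E'
from h import *
s,p,T=st(); print(s); print(T.round(3))
for c in("top","side","wrist"):
    im,d,P=cloud(c); save(im,c+"0.png"); np.savez(c+"0.npz",im=im,P=P)
    cm=ctrl.camera_model(c); print(c,np.round(cm["origin"],3),rot(cm).round(2).tolist())
    if c!="wrist":
        for q in["warmer","stop_corner","tray","heat_knob_grip","jar_red","jar_amber","jar_green","jar_white","mortar","oil_bottle","pepper_mill","salt_bowl","spatula"]:
            m=ctrl.mark_of(c,q); print(c,q,[(np.round(x["xyz"],3).tolist(),round(x["confidence"],2)) for x in m[:2]])
E
```

```text
pics
{'time': 0.0, 'joint_positions': array([-1.22991306,  0.32179681, -0.07011188,  1.45167884,  0.02255734,
        1.37081133, -0.05688607]), 'qd': array([-0.00039889, -0.00033883,  0.00052661,  0.00092729, -0.00032937,
       -0.00030924, -0.00043734]), 'joint_torque': array([-1.76418282e-03, -4.91292429e+01, -4.04916890e-01, -3.12526774e+01,
       -6.40500477e-02,  4.34371771e-02,  2.00525628e-04]), 'position': array([0.20849619, 0.61509794, 0.24047677]), 'tool_rot': array([-5.10890489e-01, -3.09950723e+00,  2.96806605e-03]), 'ft_force': array([ 0.19235583, -0.07876627,  0.27848888]), 'torque': array([-1.35612111e-02,  4.84214158e-05, -4.86762769e-02]), 'grip_force': 0.0, 'grip_width': 1.0073552692594125}
[[-0.947  0.321 -0.001]
 [ 0.321  0.947 -0.002]
 [-0.    -0.002 -1.   ]]
top [ 0.515 -0.019  1.392] [[-0.01, -1.0, 0.08], [-1.0, 0.01, -0.01], [0.01, -0.08, -1.0]]
top warmer [([0.556, 0.126, 0.003], 0.97)]
top stop_corner [([0.672, 0.338, 0.059], 0.98)]
top tray [([0.58, 0.128, 0.058], 0.72), ([0.505, -0.257, 0.023], 0.49)]
top heat_knob_grip [([0.464, -0.046, 0.098], 0.52)]

[... 635 characters left out ...]
059], 0.79)]
side heat_knob_grip [([0.456, -0.043, 0.098], 0.66), ([0.581, 0.162, 0.061], 0.44)]
side jar_red [([0.511, -0.427, 0.023], 0.62), ([0.771, -0.06, -0.001], 0.44)]
side jar_amber [([0.509, -0.258, 0.025], 0.84)]
side jar_green [([0.597, -0.334, 0.022], 0.7)]
side jar_white [([0.58, 0.163, 0.064], 0.57)]
side mortar [([0.768, -0.274, 0.004], 0.68)]
side oil_bottle [([0.63, 0.474, 0.003], 0.9)]
side pepper_mill [([0.57, -0.552, 0.001], 0.7), ([0.77, -0.277, 0.0], 0.38)]
side salt_bowl [([0.772, -0.059, -0.001], 0.59), ([0.597, -0.335, 0.023], 0.42)]
side spatula [([0.776, 0.222, -0.002], 0.57)]
wrist [0.141 0.638 0.385] [[0.32, 0.91, 0.25], [0.95, -0.31, -0.08], [-0.0, 0.26, -0.97]]
```

View pics/top0.png

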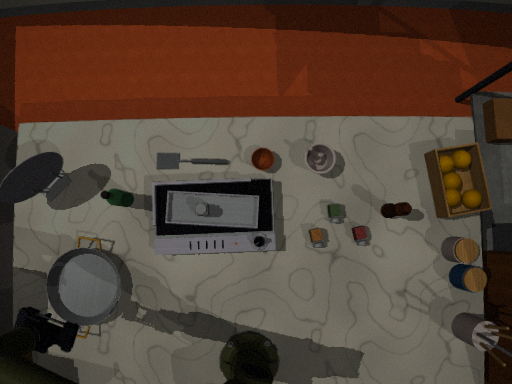

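View pics/side0.png

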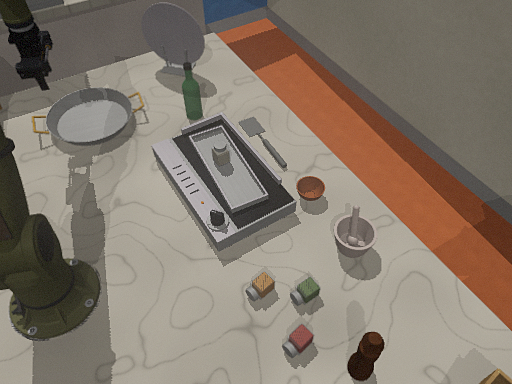

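The top view shows the plate (152–273, 180–253), with the tray askew on it and the white jar at (203,210). The knob is at (259,241), with its bar roughly along y. All three jars lie on the marble: amber (317,236), green (336,212) and red (361,233), caps towards the robot. The side view agrees.

```bash
cat >> h.py <<'E'
def rect(pts):
    (c,wh,a)=cv2.minAreaRect((pts*1000).astype(np.float32)); 
    if wh[0]<wh[1]: a+=90; wh=wh[::-1]
    return np.round(c,1),np.round(wh,1),round((a+90)%180-90,2)  # angle of long side, deg, from +x
def blob(P,c,r,z0,z1):
    X=P.reshape(-1,3); X=X[np.isfinite(X[:,0])]
    return X[(np.hypot(*(X[:,:2]-c).T)<r)&(X[:,2]>z0)&(X[:,2]<z1)]
E
python3 - <<'E'
from h import *
for c in("top","side"):
    z=np.load(c+"0.npz"); P=z["P"]; im=z["im"]
    W=blob(P,[.556,.126],.3,.048,.09); W=W[np.abs(W[:,1]-.126)<.26]
    W=W[np.abs(W[:,0]-.556)<.17]; print(c,"warmer",rect(W[:,:2]), "z med",np.median(W[:,2]))
    Rl=blob(P,[.556,.126],.3,.074,.09); print("rails+rim n",len(Rl))
    far=Rl[Rl[:,0]>.655]; print("far rail fit y->x",np.polyfit(far[:,1],far[:,0],1),far[:,1].min(),far[:,1].max())
    tr=Rl[(abs(Rl[:,0]-.58)<.08)&(abs(Rl[:,1]-.128)<.19)]; print("tray",rect(tr[:,:2]))
    for n,cc in(("amber",[.507,-.258]),("red",[.51,-.424]),("green",[.597,-.335])):
        J=blob(P,cc,.09,.015,.06); m=J.mean(0); print(n,rect(J[:,:2]),J[:,2].max().round(3),len(J))
    K=blob(P,[.46,-.045],.04,.09,.12); print("knob",rect(K[:,:2]),len(K),K[:,2].max())
E
python3 - <<'E'
import cv2
a=cv2.imread("pics/top0.png"); b=cv2.imread("pics/side0.png")
u=cv2.resize(a[170:262,140:290],None,fx=4.5,fy=4.5,interpolation=cv2.INTER_CUBIC)
cv2.imwrite("pics/crop0.png",u)
E
```

```text
top warmer (array([554. , 125.1]), array([449.7, 272.5]), -88.27) z med 0.06100470530379476
rails+rim n 909
far rail fit y->x [-0.03502275  0.68688661] -0.012962669729130145 0.3529118841033294
tray (array([578.6, 129.7]), array([342. , 120.2]), 86.04)
amber (array([ 502.9, -283.6]), array([155.9,  70. ]), -33.81) 0.051 318
red (array([ 501.8, -405.1]), array([163.1,  66.2]), 42.06) 0.05 275
green (array([ 560.5, -334.1]), array([71.5, 41.4]), 5.39) 0.05 216
knob (array([458.7, -42.7]), array([35.8, 13.7]), -52.11) 42 0.10752709822223894
side warmer (array([556.4, 122.8]), array([457. , 271.8]), -88.5) z med 0.06238007896115216
rails+rim n 1258
far rail fit y->x [-0.03502147  0.6872742 ] -0.020130191531500752 0.3500965146911702
tray (array([580.9, 124.3]), array([344.3, 122.6]), 85.73)
amber (array([ 495.1, -292.7]), array([143.8,  81.5]), -46.77) 0.049 644
red (array([ 504. , -407.5]), array([165. ,  69.7]), 44.49) 0.051 825
green (array([ 561.3, -339.3]), array([72.7, 44.3]), 5.38) 0.051 531
knob (array([460.4, -47.5]), array([37.9, 16.8]), -49.77) 92 0.10959493278479815
```

View pics/crop0.png

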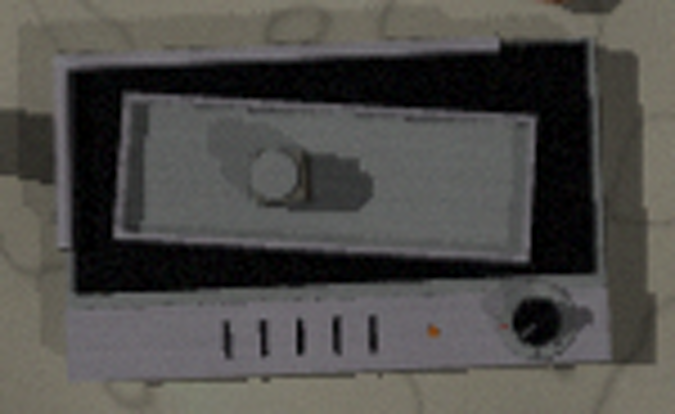

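The plate's yaw is +2.0° and the tray's about -4°. The knob pointer is only part of the way round (lower left at crop (525,332)). Moving over the knob.

Run:
```python
from h import *
print(to([.42,.33,.25])); print(to([.46,-.044,.22],39))
```

```text
{'tx': np.float64(-291.8), 'ty': np.float64(-202.7), 'tz': np.float64(-8.4)}
{'tx': np.float64(-449.7), 'ty': np.float64(-544.0), 'tz': np.float64(21.6), 'turn': np.float64(6.46)}
```

```bash
python3 -m crank '[{"tx":-50,"ty":-35},{"tx":-100,"ty":-70},{"tx":-150,"ty":-105},{"tx":-200,"ty":-140},{"tx":-250,"ty":-175}]' 60
python3 - <<'E'
from h import *
print(to([.46,-.044,.22],39))
E
```

```text
{'tx': np.float64(-449.7), 'ty': np.float64(-544.0), 'tz': np.float64(21.6), 'turn': np.float64(6.46)}$[0]: bad value
```

```bash
python3 -m crank '[{"tx":-50,"ty":-35,"tz":0,"turn":0},{"tx":-100,"ty":-70,"tz":0,"turn":0},{"tx":-150,"ty":-105,"tz":0,"turn":0},{"tx":-200,"ty":-140,"tz":0,"turn":0},{"tx":-250,"ty":-175,"tz":0,"turn":0}]' 60
python3 - <<'E'
from h import *
print(to([.46,-.044,.22],39))
E
```

```text
time: 2.08
position: [0.3904, 0.3679, 0.2419]
tool_rot: [0.511, 3.099, 0.001]
ft_force: [0.1, 0.4, 0.4]
grip_width: 0.697
grip_force: 0.0
{'tx': np.float64(-198.2), 'ty': np.float64(-367.8), 'tz': np.float64(21.6), 'turn': np.float64(6.46)}
```

```bash
python3 -m crank '[{"tx":-28,"ty":-52,"tz":0,"turn":1},{"tx":-56,"ty":-105,"tz":0,"turn":2},{"tx":-84,"ty":-157,"tz":0,"turn":4},{"tx":-112,"ty":-210,"tz":0,"turn":5},{"tx":-140,"ty":-262,"tz":0,"turn":6.5}]'
python3 - <<'E'
from h import *
print(to([.46,-.044,.22],39))
E
```

```text
time: 2.7
position: [0.4379, 0.0746, 0.2419]
tool_rot: [1.363, 2.83, 0.002]
ft_force: [0.4, 0.4, -0.3]
grip_width: 0.694
grip_force: 0.0
{'tx': np.float64(-106.5), 'ty': np.float64(-56.7), 'tz': np.float64(21.9), 'turn': np.float64(-0.09)}
```

```bash
python3 -m crank '[{"tx":-53,"ty":-28,"tz":0,"turn":0},{"tx":-106,"ty":-57,"tz":20,"turn":0},{"tx":-106,"ty":-57,"tz":20,"turn":0}]'
python3 - <<'E'
from h import *
im,d,P=cloud("wrist"); save(im,"w1.png"); s,p,T=st(); print(p)
K=blob(P,[.46,-.044],.035,.094,.115); print(len(K),rect(K[:,:2]),K[:,2].max())
print([(np.round(x["xyz"],4),x["confidence"]) for x in ctrl.mark_of("wrist","heat_knob_grip")])
E
```

```text
time: 3.08
position: [0.459, -0.0469, 0.2209]
tool_rot: [-1.371, -2.826, 0.002]
ft_force: [0.3, 0.9, 0.3]
grip_width: 0.689
grip_force: 0.0
[ 0.45929102 -0.04397575  0.22118475]
766 (array([459.9, -43.3]), array([37.6, 13.3]), -51.8) 0.10553710922462423
[(array([ 0.4614, -0.0448,  0.0969]), 0.72)]
```

View pics/w1.png

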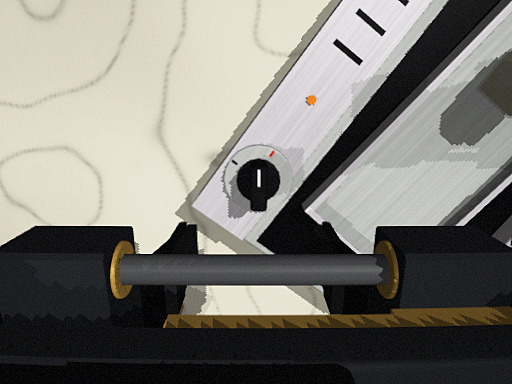

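The wrist view shows the knob at (258,180), pointer up, with the black off tick at (235,162) and the red mark at (272,153). The bar is at -51.8°, so θ ≈ 0.94 rad. I'll grip it and turn it to off.

```bash
python3 -m crank '[{"tx":0,"ty":0,"tz":60,"turn":0},{"tx":-1,"ty":1,"tz":110,"turn":0},{"tx":-1,"ty":1,"tz":124,"turn":0},{"tx":-1,"ty":1,"tz":124,"turn":0}]' 60
python3 -m crank '[{"tx":0,"ty":0,"tz":0,"turn":0},{"tx":0,"ty":0,"tz":0,"turn":0},{"tx":0,"ty":0,"tz":0,"turn":0},{"tx":0,"ty":0,"tz":0,"turn":0}]' 0 15
python3 -m crank '[{"tx":0,"ty":0,"tz":0,"turn":-2},{"tx":0,"ty":0,"tz":0,"turn":-4},{"tx":0,"ty":0,"tz":0,"turn":-6},{"tx":0,"ty":0,"tz":0,"turn":-8},{"tx":0,"ty":0,"tz":0,"turn":-10}]'
python3 -m crank '[{"tx":0,"ty":0,"tz":0,"turn":-0.5},{"tx":0,"ty":0,"tz":0,"turn":-1},{"tx":0,"ty":0,"tz":0,"turn":-1.5},{"tx":0,"ty":0,"tz":0,"turn":-1.5}]'
python3 - <<'E'
from h import *
s,p,T=st(); print(p,s["torque"],np.degrees(np.arctan2(T[1,1],T[0,1])))
E
```

```text
time: 3.68
position: [0.4613, -0.0409, 0.0979]
tool_rot: [-1.355, -2.834, 0.001]
ft_force: [-0.0, -0.4, 0.1]
grip_width: 0.687
grip_force: 0.0
time: 4.18
position: [0.4614, -0.0419, 0.098]
tool_rot: [1.358, 2.832, 0.001]
ft_force: [-0.2, 0.4, -0.8]
grip_width: 0.318
grip_force: 0.0
time: 4.8
position: [0.4606, -0.0434, 0.0977]
tool_rot: [-0.026, -3.14, 0.002]
ft_force: [-0.9, -2.9, 1.8]
grip_width: 0.162
grip_force: 15.0
time: 5.3
position: [0.4606, -0.0433, 0.0976]
tool_rot: [0.168, -3.136, 0.002]
ft_force: [-3.0, -4.5, 3.8]
grip_width: 0.17
grip_force: 15.0
[ 0.46058545 -0.04333785  0.09762425] [-0.92098026  0.5827343  -0.36164993] 96.13999930397031
```

```bash
python3 -m crank '[{"tx":0,"ty":0,"tz":0,"turn":0.8},{"tx":0,"ty":0,"tz":0,"turn":0.8},{"tx":0,"ty":0,"tz":0,"turn":0.8},{"tx":0,"ty":0,"tz":0,"turn":0.8}]' 60
python3 -m crank '[{"tx":0,"ty":0,"tz":-60,"turn":0},{"tx":0,"ty":0,"tz":-120,"turn":0},{"tx":0,"ty":0,"tz":-120,"turn":0}]'
python3 - <<'E'
from h import *
im,d,P=cloud("wrist"); save(im,"w2.png"); s,p,T=st(); print(p)
K=blob(P,[.46,-.044],.035,.094,.115); print(len(K),rect(K[:,:2]),K[:,2].max())
for c in("top","side"):
    im,d,P=cloud(c); np.savez(c+"1.npz",im=im,P=P)
    Rl=blob(P,[.556,.126],.3,.074,.09)
    tr=Rl[(abs(Rl[:,0]-.58)<.08)&(abs(Rl[:,1]-.128)<.19)]; print("tray",rect(tr[:,:2]))
E
```

```text
time: 5.8
position: [0.4612, -0.0417, 0.0976]
tool_rot: [-0.064, 3.141, 0.0]
ft_force: [1.0, 1.0, 0.6]
grip_width: 0.542
grip_force: 0.0
time: 6.18
position: [0.4643, -0.0419, 0.2226]
tool_rot: [-0.063, 3.131, 0.002]
ft_force: [0.1, 0.7, -0.8]
grip_width: 0.685
grip_force: 0.0
[ 0.46258472 -0.04181211  0.21981153]
760 (array([460., -44.]), array([37.8, 13.9]), 0.45) 0.10565340208008789
tray (array([578.7, 129.7]), array([342.1, 120.4]), 86.11)
tray (array([581.6, 122.2]), array([339.5, 121.9]), 85.73)
```

View pics/w2.png

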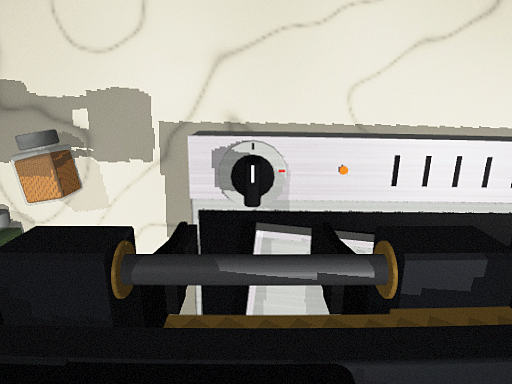

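Run:
```python
from h import *
im,d,P=cloud("wrist"); np.savez("w3.npz",im=im,P=P)
X=P.reshape(-1,3); X=X[np.isfinite(X[:,0])]
S=X[(X[:,2]>.05)&(X[:,2]<.07)]
# front edge: min x per y bin
ys=np.arange(-.04,.15,.005); e=[(y,np.percentile(S[(abs(S[:,1]-y)<.0025)&(S[:,0]<.5),0],1)) for y in ys if ((abs(S[:,1]-y)<.0025)&(S[:,0]<.5)).sum()>20]
e=np.array(e); print(len(e),np.degrees(np.arctan(-np.polyfit(e[:,0],e[:,1],1)[0])))
K=blob(P,[.46,-.044],.035,.098,.115)[:,:2]; print(rect(K)); c=K-K.mean(0); w,v=np.linalg.eigh(c.T@c); print(np.degrees(np.arctan2(v[1,1],v[0,1])))
```

```text
38 1.3995025409086512
(array([459.9, -44.2]), array([37.8, 13.8]), 1.88)
-178.58251656583695
```

The knob points at the off tick, with bar and plate edge both at 1.4°, so it's off. Next I'll push the tray in +x with the open fingers.

```bash
python3 -m crank '[{"tx":0,"ty":56,"tz":0,"turn":0},{"tx":-8,"ty":112,"tz":0,"turn":0},{"tx":-16,"ty":168,"tz":0,"turn":0}]' 87
python3 - <<'E'
from h import *
print(to([.494,.125,.088],91.7))
E
```

```text
time: 6.75
position: [0.4696, 0.1278, 0.216]
tool_rot: [0.062, -3.139, 0.001]
ft_force: [1.2, 0.1, -0.3]
grip_width: 0.937
grip_force: 0.0
{'tx': np.float64(-24.6), 'ty': np.float64(-3.7), 'tz': np.float64(127.9), 'turn': np.float64(0.11)}
```

```bash
python3 -m crank '[{"tx":-22,"ty":-4,"tz":50,"turn":0},{"tx":-22,"ty":-4,"tz":100,"turn":0},{"tx":-22,"ty":-4,"tz":128,"turn":0},{"tx":-22,"ty":-4,"tz":128,"turn":0}]'
python3 -m crank '[{"tx":-8,"ty":0,"tz":0,"turn":0},{"tx":-16,"ty":0,"tz":0,"turn":0},{"tx":-24,"ty":0,"tz":0,"turn":0},{"tx":-32,"ty":0,"tz":0,"turn":0},{"tx":-40,"ty":0,"tz":0,"turn":0}]'
python3 -m crank '[{"tx":-2,"ty":0,"tz":0,"turn":0},{"tx":-4,"ty":0,"tz":0,"turn":0},{"tx":-6,"ty":0,"tz":0,"turn":0},{"tx":-6,"ty":0,"tz":0,"turn":0}]'
```

```text
time: 7.25
position: [0.4896, 0.1223, 0.086]
tool_rot: [0.062, -3.133, 0.005]
ft_force: [0.1, -0.2, -0.3]
grip_width: 1.001
grip_force: 0.0
time: 7.88
position: [0.532, 0.1244, 0.0904]
tool_rot: [0.061, -3.138, 0.0]
ft_force: [-6.5, -1.7, 6.5]
grip_width: 1.003
grip_force: 3.4
time: 8.38
position: [0.538, 0.1248, 0.0902]
tool_rot: [0.061, -3.139, 0.0]
ft_force: [-5.0, -1.9, 5.3]
grip_width: 1.004
grip_force: 2.8
```

```bash
python3 -m crank '[{"tx":-2,"ty":0,"tz":0,"turn":0},{"tx":-4,"ty":0,"tz":0,"turn":0},{"tx":-6,"ty":0,"tz":0,"turn":0},{"tx":-6,"ty":0,"tz":0,"turn":0}]'
python3 - <<'E'
from h import *
cm=ctrl.camera_model("top")
for c in("top","side"):
    im,d,P=cloud(c); np.savez(c+"2.npz",im=im,P=P)
    Rl=blob(P,[.59,.126],.3,.074,.09)
    tr=Rl[(Rl[:,0]>.56)&(Rl[:,0]<.6555)&(abs(Rl[:,1]-.128)<.19)]; print("tray",rect(tr[:,:2]))
    far=Rl[(Rl[:,0]>.6)&(Rl[:,0]<.72)]
    for y in(0.0,.05,.1,.15,.2,.25): 
        q=far[abs(far[:,1]-y)<.01]; print(y,np.round(np.sort(q[:,0]*1000)[::max(1,len(q)//8)]))
save(im,"s2.png")
E
```

```text
time: 8.88
position: [0.544, 0.1255, 0.0901]
tool_rot: [0.063, -3.139, -0.0]
ft_force: [-4.9, -1.1, 3.9]
grip_width: 0.995
grip_force: 2.7
tray (array([607.5, 138.1]), array([344.2,  93.2]), 89.88)
0.0 [671. 672. 676. 683. 683. 686. 686. 690. 690.]
0.05 [672. 673. 673. 680. 680. 683. 684. 687. 688. 688.]
0.1 [669. 670. 673. 678. 681. 684. 684. 688.]
0.15 [622. 667. 667. 670. 677. 678. 681. 682. 685.]
0.2 [663. 667. 667. 675. 675. 678. 679. 682. 682. 686.]
0.25 [664. 665. 665. 668. 675. 676. 676. 679. 679. 682. 683. 683.]
tray (array([598.9,  51.8]), array([189.4,  93.7]), -84.0)
0.0 [673. 675. 678. 680. 682. 684. 686. 689. 692.]
0.05 [671. 674. 675. 678. 681. 683. 684. 688. 691. 693.]
0.1 [670. 673. 673. 679. 681. 682. 685. 688. 691.]
0.15 [616. 630. 668. 670. 677. 679. 681. 686. 689.]
0.2 [667. 668. 669. 676. 677. 678. 679. 681. 684. 687. 688.]
0.25 [663. 667. 674. 676. 677. 679. 680. 682. 684. 688.]
```

View pics/s2.png

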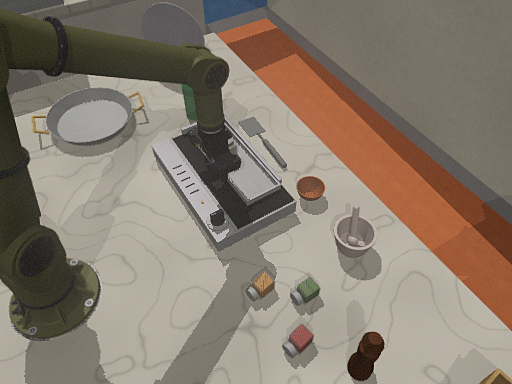

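The tray is almost parallel to the far rail, about 4 mm short of it; I'll keep pushing until contact.

```bash
python3 -m crank '[{"tx":-2,"ty":0,"tz":0,"turn":0},{"tx":-4,"ty":0,"tz":0,"turn":0},{"tx":-4,"ty":0,"tz":0,"turn":0}]'; python3 -m crank '[{"tx":-2,"ty":0,"tz":0,"turn":0},{"tx":-2,"ty":0,"tz":0,"turn":0}]';python3 -m crank '[{"tx":-2,"ty":0,"tz":0,"turn":0},{"tx":-2,"ty":0,"tz":0,"turn":0}]'
```

```text
time: 9.35
position: [0.5464, 0.1259, 0.09]
tool_rot: [0.063, -3.136, -0.0]
ft_force: [-9.0, -1.0, 7.0]
grip_width: 1.0
grip_force: 4.8
time: 9.6
position: [0.5466, 0.1259, 0.09]
tool_rot: [0.063, -3.132, -0.0]
ft_force: [-14.4, -1.4, 12.7]
grip_width: 1.002
grip_force: 7.4
time: 9.85
position: [0.547, 0.1261, 0.0899]
tool_rot: [0.063, -3.128, -0.0]
ft_force: [-19.1, -1.3, 15.8]
grip_width: 0.997
grip_force: 9.7
```

```bash
python3 -m crank '[{"tx":12,"ty":0,"tz":0,"turn":0},{"tx":12,"ty":0,"tz":-60,"turn":0},{"tx":12,"ty":0,"tz":-100,"turn":0},{"tx":-20,"ty":-50,"tz":-100,"turn":0},{"tx":-40,"ty":-100,"tz":-100,"turn":0}]' 0 40
python3 -m crank '[{"tx":-20,"ty":-50,"tz":0,"turn":0},{"tx":-29,"ty":-105,"tz":0,"turn":0},{"tx":-29,"ty":-105,"tz":0,"turn":0}]'
python3 - <<'E'
from h import *
print(to([.617,-.085,.088],91.7))
for c in("top","side"):
    im,d,P=cloud(c)
    B=blob(P,[.61,-.04],.06,.072,.088); print(rect(B[:,:2]) if len(B)>3 else 0)
print([(np.round(x["xyz"],4),x["confidence"]) for x in ctrl.mark_of("top","tray")[:2]])
E
```

```text
time: 10.48
position: [0.5991, 0.0273, 0.1914]
tool_rot: [-0.067, 3.135, 0.001]
ft_force: [-0.0, -0.0, -0.1]
grip_width: 0.517
grip_force: 0.0
time: 10.85
position: [0.6305, -0.0839, 0.1904]
tool_rot: [-0.048, 3.138, -0.007]
ft_force: [0.8, 0.7, 1.0]
grip_width: 0.171
grip_force: 0.0
{'tx': np.float64(13.8), 'ty': np.float64(-0.2), 'tz': np.float64(102.4), 'turn': np.float64(0.01)}
(array([613.3, -22.8]), array([109.1,  14.3]), -13.25)
(array([610.7, -33.6]), array([110.5,  35.6]), -18.2)
[(array([0.6188, 0.1357, 0.0574]), 0.63)]
```

```bash
python3 -m crank '[{"tx":12,"ty":0,"tz":50,"turn":0},{"tx":12,"ty":0,"tz":102,"turn":0},{"tx":12,"ty":0,"tz":102,"turn":0}]'
python3 -m crank '[{"tx":0,"ty":10,"tz":0,"turn":0},{"tx":0,"ty":20,"tz":0,"turn":0},{"tx":0,"ty":30,"tz":0,"turn":0},{"tx":0,"ty":40,"tz":0,"turn":0},{"tx":0,"ty":40,"tz":0,"turn":0}]'
python3 -m crank '[{"tx":0,"ty":5,"tz":0,"turn":0},{"tx":0,"ty":10,"tz":0,"turn":0},{"tx":0,"ty":15,"tz":0,"turn":0},{"tx":0,"ty":15,"tz":0,"turn":0}]'
python3 - <<'E'
from h import *
print([(np.round(x["xyz"],4),x["confidence"]) for x in ctrl.mark_of("top","tray")[:2]])
E
```

```text
time: 11.38
position: [0.615, -0.0738, 0.0842]
tool_rot: [0.068, -3.134, -0.002]
ft_force: [-0.4, 0.4, -0.1]
grip_width: 0.006
grip_force: 0.0
time: 12.0
position: [0.6168, -0.0368, 0.0885]
tool_rot: [-0.063, 3.139, -0.001]
ft_force: [1.7, -1.1, 0.9]
grip_width: 0.006
grip_force: 0.9
time: 12.5
position: [0.616, -0.0236, 0.0883]
tool_rot: [-0.06, 3.14, -0.003]
ft_force: [0.7, -4.7, 3.9]
grip_width: 0.007
grip_force: 2.5
[(array([0.6188, 0.1357, 0.0574]), 0.63)]
```

```bash
python3 -m crank '[{"tx":0,"ty":4,"tz":0,"turn":0},{"tx":0,"ty":8,"tz":0,"turn":0},{"tx":0,"ty":8,"tz":0,"turn":0}]'
python3 -m crank '[{"tx":0,"ty":3,"tz":0,"turn":0},{"tx":0,"ty":5,"tz":0,"turn":0},{"tx":0,"ty":5,"tz":0,"turn":0}]'
python3 - <<'E'
from h import *
im,d,P=cloud("top"); save(im[150:270,120:310].repeat(4,0).repeat(4,1),"t3.png")
print([(np.round(x["xyz"],4),x["confidence"]) for x in ctrl.mark_of("top","tray")[:2]])
E
```

```text
time: 12.92
position: [0.6155, -0.0154, 0.0881]
tool_rot: [-0.06, 3.14, -0.002]
ft_force: [0.6, -5.0, 3.8]
grip_width: 0.003
grip_force: 2.4
time: 13.3
position: [0.6153, -0.0108, 0.0881]
tool_rot: [-0.06, 3.14, -0.003]
ft_force: [0.4, -5.2, 4.6]
grip_width: 0.002
grip_force: 2.8
[(array([0.6164, 0.1678, 0.0578]), 0.74)]
```

View pics/t3.png

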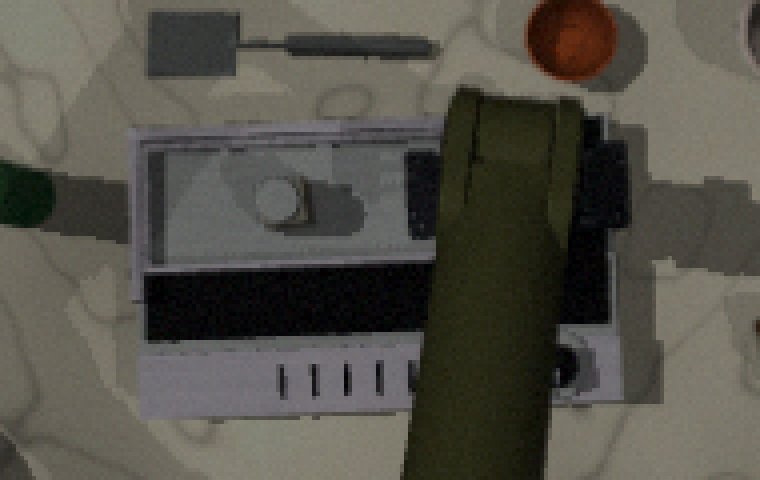

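The tray is along the far rail, its left end at crop x≈145 close to the left rail, but the force has not risen yet. I'll push on to contact.

```bash
python3 -m crank '[{"tx":0,"ty":2,"tz":0,"turn":0},{"tx":0,"ty":4,"tz":0,"turn":0},{"tx":0,"ty":4,"tz":0,"turn":0}]'
python3 -m crank '[{"tx":0,"ty":2,"tz":0,"turn":0},{"tx":0,"ty":3,"tz":0,"turn":0},{"tx":0,"ty":3,"tz":0,"turn":0}]'
```

```text
time: 13.78
position: [0.6152, -0.0106, 0.0881]
tool_rot: [-0.056, 3.14, -0.01]
ft_force: [0.6, -11.2, 3.5]
grip_width: 0.005
grip_force: 5.7
time: 14.15
position: [0.6151, -0.0105, 0.0882]
tool_rot: [-0.053, 3.139, -0.015]
ft_force: [2.1, -15.2, 3.3]
grip_width: 0.005
grip_force: 7.8
```

```bash
python3 -m crank '[{"tx":0,"ty":-15,"tz":0,"turn":0},{"tx":0,"ty":-15,"tz":-60,"turn":0},{"tx":0,"ty":-15,"tz":-120,"turn":0},{"tx":50,"ty":0,"tz":-140,"turn":0},{"tx":100,"ty":20,"tz":-140,"turn":0}]' 87
python3 -m crank '[{"tx":7,"ty":50,"tz":0,"turn":0},{"tx":7,"ty":100,"tz":0,"turn":0},{"tx":7,"ty":120,"tz":0,"turn":0},{"tx":7,"ty":120,"tz":0,"turn":0}]'
python3 - <<'E'
from h import *
print(to([.522,.125,.088],91.7))
im,d,P=cloud("wrist"); save(im,"w4.png"); np.savez("w4.npz",P=P,im=im)
E
```

```text
time: 14.78
position: [0.5137, 0.0155, 0.2292]
tool_rot: [-0.062, 3.138, 0.003]
ft_force: [-0.1, -0.1, 0.3]
grip_width: 0.492
grip_force: 0.0
time: 15.28
position: [0.5015, 0.1355, 0.2271]
tool_rot: [0.068, -3.139, -0.0]
ft_force: [-0.1, 0.3, 0.2]
grip_width: 0.945
grip_force: 0.0
{'tx': np.float64(-20.2), 'ty': np.float64(-11.4), 'tz': np.float64(139.0), 'turn': np.float64(0.16)}
```

View pics/w4.png

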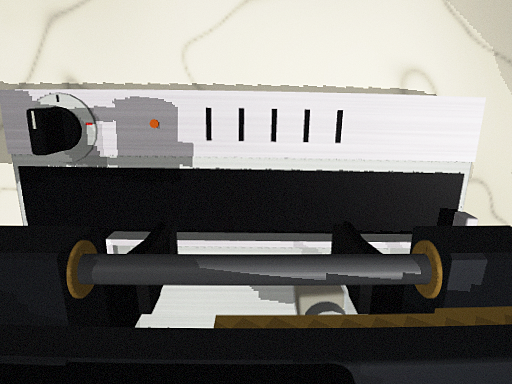

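The wrist view shows the knob at off and the tray's near wall along y≈237, but the rails are hidden. One confirming push in +x.

```bash
python3 -m crank '[{"tx":-20,"ty":-11,"tz":60,"turn":0},{"tx":-20,"ty":-11,"tz":120,"turn":0},{"tx":-20,"ty":-11,"tz":139,"turn":0},{"tx":-20,"ty":-11,"tz":139,"turn":0}]'
python3 -m crank '[{"tx":-8,"ty":0,"tz":0,"turn":0},{"tx":-16,"ty":0,"tz":0,"turn":0},{"tx":-24,"ty":0,"tz":0,"turn":0},{"tx":-27,"ty":0,"tz":0,"turn":0},{"tx":-29,"ty":0,"tz":0,"turn":0}]'
python3 -m crank '[{"tx":0,"ty":0,"tz":0,"turn":0},{"tx":-2,"ty":0,"tz":0,"turn":0},{"tx":-2,"ty":0,"tz":0,"turn":0}]'
```

```text
time: 15.82
position: [0.5216, 0.1208, 0.0868]
tool_rot: [0.057, -3.137, 0.004]
ft_force: [0.3, 0.6, 1.2]
grip_width: 1.001
grip_force: 0.0
time: 16.45
position: [0.5474, 0.1245, 0.0888]
tool_rot: [0.06, -3.13, 0.001]
ft_force: [-16.3, -1.5, 14.7]
grip_width: 1.0
grip_force: 8.4
time: 16.82
position: [0.5475, 0.1245, 0.0886]
tool_rot: [0.06, -3.126, 0.001]
ft_force: [-18.3, -2.2, 16.0]
grip_width: 1.0
grip_force: 9.4
```

The tray sits flush. Next I'll go to the jars and look from close by.

```bash
python3 -m crank '[{"tx":15,"ty":0,"tz":0,"turn":0},{"tx":15,"ty":0,"tz":-60,"turn":0},{"tx":15,"ty":0,"tz":-120,"turn":0},{"tx":15,"ty":-60,"tz":-160,"turn":0},{"tx":15,"ty":-120,"tz":-170,"turn":0}]'
python3 -m crank '[{"tx":0,"ty":-60,"tz":0,"turn":0},{"tx":0,"ty":-120,"tz":0,"turn":0},{"tx":0,"ty":-180,"tz":0,"turn":0},{"tx":0,"ty":-240,"tz":0,"turn":0},{"tx":0,"ty":-290,"tz":0,"turn":0}]'
cat >> h.py <<'E'
def jars(P,im,names=("jar_amber","jar_red","jar_green"),x=(.38,.75),y=(-.5,-.14)):
    m=np.isfinite(P[...,0])&(P[...,2]>.012)&(P[...,2]<.056)&(P[...,0]>x[0])&(P[...,0]<x[1])&(P[...,1]>y[0])&(P[...,1]<y[1])
    n,l,s,c=cv2.connectedComponentsWithStats(m.astype(np.uint8))
    for i in range(1,n):
        if s[i,4]<60: continue
        q=P[l==i]; t=q[q[:,2]>.035]
        print("comp px",c[i].round(),"n",s[i,4],"all",rect(q[:,:2]),"top",rect(t[:,:2]) if len(t)>5 else 0,"zmax",q[:,2].max().round(3),"rgb",im[l==i].mean(0).round())
E
python3 - <<'E'
from h import *
s,p,T=st(); print(p)
for c in("wrist","top","side"):
    im,d,P=cloud(c); print(c); jars(P,im)
    if c=="wrist": save(im,"w5.png")
E
```

```text
time: 17.45
position: [0.5448, 0.0114, 0.2604]
tool_rot: [-0.068, 3.134, 0.002]
ft_force: [1.1, -0.8, -0.9]
grip_width: 1.002
grip_force: 0.0
time: 18.08
position: [0.5546, -0.2812, 0.2576]
tool_rot: [-0.061, 3.139, -0.002]
ft_force: [0.9, 0.0, 0.2]
grip_width: 1.003
grip_force: 0.0
[ 0.55463464 -0.2811675   0.25764011]
wrist
comp px [116.  87.] n 3249 all (array([ 473.1, -433.6]), array([72.1, 44.6]), 12.26) top (array([ 473.1, -433.6]), array([72.1, 44.6]), 12.26) zmax 0.046 rgb [115.  82.  78.]
comp px [273.  88.] n 2865 all (array([ 468.8, -265. ]), array([72.4, 44.3]), 10.8) top (array([ 468.8, -265. ]), array([72.4, 44.3]), 10.8) zmax 0.047 rgb [156. 128.  96.]
comp px [205. 171.] n 2566 all (array([ 561.5, -336.4]), array([72.4, 44. ]), 3.68) top (array([ 561.6, -336.4]), array([72.1, 43.9]), 3.68) zmax 0.046 rgb [ 99. 112.  88.]
comp px [251. 299.] n 682 all (array([ 729.1, -280.8]), array([92.6, 32.5]), -86.89) top (array([ 729.1, -280.8]), array([92.6, 32.5]), -86.89) zmax 0.056 rgb [65. 60. 56.]
top
comp px [320. 167.] n 73 all (array([ 734.6, -287.9]), array([56. , 27.2])
[... 435 characters left out ...]
]
side
comp px [346. 251.] n 122 all (array([ 726.4, -298.7]), array([76.2, 20.1]), -67.35) top (array([ 726.4, -298.7]), array([76.2, 20.1]), -67.35) zmax 0.056 rgb [111. 102.  95.]
comp px [260. 286.] n 533 all (array([ 467.7, -266.6]), array([72.6, 45.4]), 10.69) top (array([ 467.8, -266.4]), array([72.3, 45.1]), 10.67) zmax 0.05 rgb [153. 132. 107.]
comp px [305. 291.] n 544 all (array([ 561.6, -339.1]), array([73.3, 44.4]), 4.76) top (array([ 562. , -339.1]), array([72.5, 44.4]), 4.76) zmax 0.051 rgb [117. 124. 103.]
comp px [298. 340.] n 653 all (array([ 472.8, -436.5]), array([74. , 44.7]), 12.33) top (array([ 472.8, -436.3]), array([73.9, 44.6]), 12.04) zmax 0.05 rgb [131. 102.  97.]
```

View pics/w5.png

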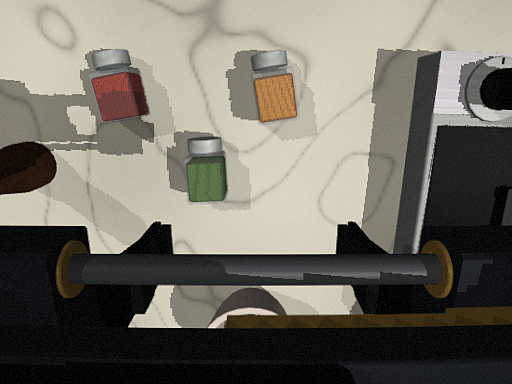

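The wrist view shows red (118,88), amber (273,88) and green (206,170), caps facing up in the image towards the robot, axes at about 12°, 11° and 4°. I'll take amber first: grip the cap across its axis with the fingertips, then roll the jar up about its bottom edge.

Run:
```python
from h import *
print(to([.4395,-.2700,.10],100.8), to([.4395,-.2700,.037]))
```

```text
{'tx': np.float64(113.5), 'ty': np.float64(16.7), 'tz': np.float64(157.2), 'turn': np.float64(-1.78)} {'tx': np.float64(113.5), 'ty': np.float64(16.8), 'tz': np.float64(220.2)}
```

```bash
python3 -m crank '[{"tx":40,"ty":6,"tz":40,"turn":-0.8},{"tx":80,"ty":12,"tz":80,"turn":-1.8},{"tx":113.5,"ty":16.5,"tz":120,"turn":-1.8},{"tx":113.5,"ty":16.5,"tz":160,"turn":-1.8},{"tx":113.5,"ty":16.5,"tz":160,"turn":-1.8}]' 75
python3 - <<'E'
from h import *
print(to([.4395,-.2700,.037],100.8))
E
```

```text
time: 18.85
position: [0.4391, -0.2639, 0.095]
tool_rot: [0.311, -3.122, -0.005]
ft_force: [1.0, 0.1, 1.5]
grip_width: 0.866
grip_force: 0.0
{'tx': np.float64(0.6), 'ty': np.float64(-6.3), 'tz': np.float64(58.0), 'turn': np.float64(0.12)}
```

```bash
python3 -m crank '[{"tx":0,"ty":-2,"tz":20,"turn":0},{"tx":0,"ty":-2,"tz":20,"turn":0},{"tx":0,"ty":-2,"tz":20,"turn":0}]'
python3 - <<'E'
from h import *
print(to([.4395,-.2700,.037],100.8))
im,d,P=cloud("top"); jars(P,im)
E
```

```text
time: 19.23
position: [0.4423, -0.2685, 0.0786]
tool_rot: [-0.31, 3.124, -0.002]
ft_force: [-0.8, 0.1, 0.2]
grip_width: 0.865
grip_force: 0.0
{'tx': np.float64(3.2), 'ty': np.float64(-0.9), 'tz': np.float64(41.6), 'turn': np.float64(0.11)}
comp px [320. 167.] n 72 all (array([ 734.9, -282.1]), array([66.9, 26.9]), -89.27) top (array([ 730.2, -295.3]), array([53. , 12.2]), -60.76) zmax 0.054 rgb [86. 77. 73.]
comp px [334. 212.] n 215 all (array([ 560.5, -334.6]), array([71.4, 41.5]), 5.37) top (array([ 560.2, -334.7]), array([71.7, 40.7]), 3.88) zmax 0.049 rgb [55. 64. 48.]
comp px [360. 235.] n 241 all (array([ 470.3, -431.3]), array([72.7, 47. ]), 11.36) top (array([ 470.8, -431.4]), array([71.9, 46.9]), 8.02) zmax 0.053 rgb [62. 38. 37.]
comp px [316. 233.] n 130 all (array([ 482.9, -259.6]), array([44.2, 38.4]), -78.58) top (array([ 483.7, -259.4]), array([44.1, 36.7]), -78.87) zmax 0.05 rgb [86. 60. 35.]
```

```bash
python3 -m crank '[{"tx":2,"ty":-1,"tz":20,"turn":0},{"tx":2,"ty":-1,"tz":41,"turn":0},{"tx":2,"ty":-1,"tz":41,"turn":0}]'
python3 -m crank '[{"tx":0,"ty":0,"tz":0,"turn":0},{"tx":0,"ty":0,"tz":0,"turn":0},{"tx":0,"ty":0,"tz":0,"turn":0},{"tx":0,"ty":0,"tz":0,"turn":0},{"tx":0,"ty":0,"tz":0,"turn":0}]' 30 5
python3 -m crank '[{"tx":0,"ty":0,"tz":0,"turn":0},{"tx":0,"ty":0,"tz":0,"turn":0}]'
python3 - <<'E'
from h import *
print(to([.4395,-.2700,.037],100.8))
E
```

```text
time: 19.65
position: [0.4387, -0.2693, 0.0357]
tool_rot: [0.309, -3.125, -0.001]
ft_force: [-0.9, -0.4, 0.8]
grip_width: 0.862
grip_force: 0.0
time: 20.27
position: [0.4393, -0.2698, 0.0362]
tool_rot: [-0.308, 3.126, 0.0]
ft_force: [0.7, 0.3, 0.5]
grip_width: 0.447
grip_force: 5.0
time: 20.52
position: [0.4393, -0.2698, 0.0361]
tool_rot: [-0.309, 3.126, 0.0]
ft_force: [-1.7, 0.5, 1.0]
grip_width: 0.445
grip_force: 5.0
{'tx': np.float64(-0.2), 'ty': np.float64(-0.2), 'tz': np.float64(-0.9), 'turn': np.float64(0.1)}
```

The fingers have the cap (38.7 mm). Rolling it up along the arc.

```bash
python3 -m crank '[{"tx":-3,"ty":0,"tz":-11,"turn":0},{"tx":-9,"ty":0,"tz":-21,"turn":0},{"tx":-19,"ty":0,"tz":-31,"turn":0},{"tx":-29,"ty":0,"tz":-39,"turn":0},{"tx":-40,"ty":0,"tz":-44,"turn":0}]'
python3 -m crank '[{"tx":-12,"ty":0,"tz":-4,"turn":0},{"tx":-24,"ty":0,"tz":-6,"turn":0},{"tx":-36,"ty":0,"tz":-5,"turn":0},{"tx":-46,"ty":0,"tz":-2,"turn":0},{"tx":-46,"ty":0,"tz":-1,"turn":0}]'
python3 - <<'E'
from h import *
im,d,P=cloud("side"); save(im[230:350,200:360].repeat(4,0).repeat(4,1),"s6.png"); print(ctrl.get_state()["grip_width"])
E
```

```text
time: 21.15
position: [0.4796, -0.2617, 0.0806]
tool_rot: [-0.309, 3.126, -0.0]
ft_force: [0.3, -0.6, -1.7]
grip_width: 0.446
grip_force: 5.0
time: 21.78
position: [0.526, -0.2526, 0.082]
tool_rot: [-0.31, 3.123, -0.001]
ft_force: [0.9, 1.6, 8.6]
grip_width: 0.444
grip_force: 5.0
0.448412389570633
```

View pics/s6.png

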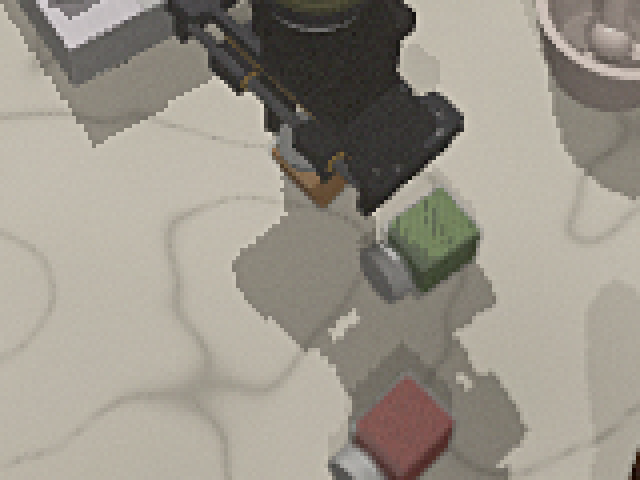

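The amber jar stands nearly upright under the fingers at (310,175), still slightly tilted because the TCP is about 5 mm high. I'll lift it clear, set it down to square it, and look from the top and side.

```bash
python3 -m crank '[{"tx":-4,"ty":0,"tz":2,"turn":0},{"tx":-8,"ty":0,"tz":4,"turn":0},{"tx":-8,"ty":0,"tz":6,"turn":0},{"tx":-8,"ty":0,"tz":6,"turn":0}]'
python3 - <<'E'
from h import *
im,d,P=cloud("side"); B=blob(P,[.53,-.255],.05,.004,.053); print(len(B)); 
C=im[P[...,2]>0.004]
m=(np.hypot(P[...,0]-.53,P[...,1]+.255)<.06)&(P[...,2]>.004)&(P[...,2]<.05)
hsv=cv2.cvtColor(im,cv2.COLOR_RGB2HSV); m&=(hsv[...,1]>90)
q=P[m]; print(len(q),q.mean(0),q.min(0),q.max(0))
for z in np.arange(.005,.05,.01):
    t=q[abs(q[:,2]-z)<.005]; print(z,len(t),t.min(0).round(3) if len(t) else 0,t.max(0).round(3) if len(t) else 0)
save(im[240:300,240:320].repeat(8,0).repeat(8,1),"s7.png")
E
```

```text
time: 22.32
position: [0.5343, -0.2509, 0.0766]
tool_rot: [-0.309, 3.121, -0.0]
ft_force: [1.8, 1.6, 7.0]
grip_width: 0.441
grip_force: 6.2
169
80 [ 0.52892742 -0.26666765  0.03137656] [ 0.51516248 -0.27652156  0.01261962] [ 0.55836673 -0.24155823  0.04968384]
0.005 0 0 0
0.015 14 [ 0.52  -0.276  0.013] [ 0.557 -0.242  0.018]
0.024999999999999998 21 [ 0.519 -0.276  0.02 ] [ 0.553 -0.248  0.029]
0.034999999999999996 23 [ 0.517 -0.277  0.03 ] [ 0.548 -0.245  0.038]
0.04499999999999999 22 [ 0.515 -0.276  0.04 ] [ 0.558 -0.243  0.05 ]
```

View pics/s7.png

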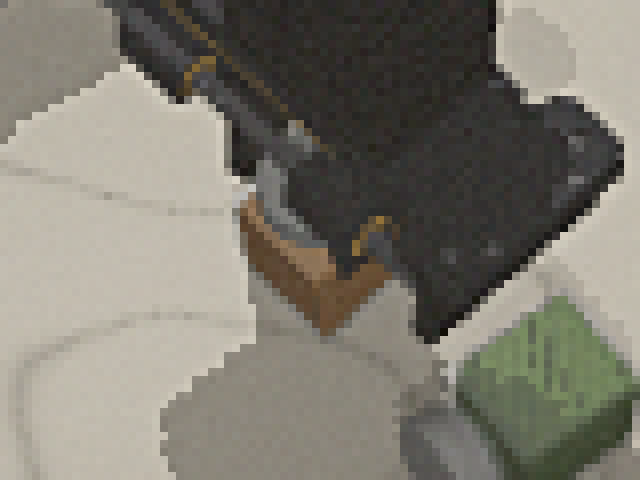

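Amber looks upright, cap at (285,205) and body down to (325,330). I'll release and regrip firmly so it squares itself, then carry it.

```bash
python3 -m crank '[{"tx":0,"ty":0,"tz":0,"turn":0},{"tx":0,"ty":0,"tz":-1,"turn":0},{"tx":0,"ty":0,"tz":-1,"turn":0}]' 52
python3 -m crank '[{"tx":0,"ty":0,"tz":0,"turn":0},{"tx":0,"ty":0,"tz":0,"turn":0},{"tx":0,"ty":0,"tz":0,"turn":0}]' 30 20
python3 -m crank '[{"tx":0,"ty":0,"tz":-40,"turn":0},{"tx":0,"ty":0,"tz":-100,"turn":0},{"tx":0,"ty":0,"tz":-150,"turn":0},{"tx":0,"ty":0,"tz":-150,"turn":0}]'
python3 - <<'E'
from h import *
print(to([.616,.168-.05,.2267],92))
im,d,P=cloud("side"); 
for q in("tray","jar_white","jar_amber"): print(q,[(np.round(x["xyz"],4),x["confidence"]) for x in ctrl.mark_of("side",q)[:2]])
im,d,P=cloud("top"); 
for q in("tray","jar_white","jar_amber","stop_corner"): print(q,[(np.round(x["xyz"],4),x["confidence"]) for x in ctrl.mark_of("top",q)[:2]])
Rl=blob(P,[.61,.168],.2,.128,.145); print(rect(Rl[:,:2]))
W=blob(P,[.61,.168],.21,.055,.072);
E
```

```text
time: 22.75
position: [0.5309, -0.2515, 0.0755]
tool_rot: [0.308, -3.126, -0.0]
ft_force: [0.9, 0.4, 0.4]
grip_width: 0.587
grip_force: 0.0
time: 23.12
position: [0.5313, -0.2512, 0.0758]
tool_rot: [0.309, -3.126, -0.0]
ft_force: [0.1, -0.2, 0.2]
grip_width: 0.404
grip_force: 19.0
time: 23.62
position: [0.5334, -0.2528, 0.2304]
tool_rot: [-0.308, 3.119, -0.005]
ft_force: [0.2, -0.5, -2.3]
grip_width: 0.41
grip_force: 19.1
{'tx': np.float64(-153.4), 'ty': np.float64(347.5), 'tz': np.float64(3.6), 'turn': np.float64(1.85)}
tray [(array([0.6157, 0.1683, 0.0592]), 0.67), (array([ 0.774 , -0.0612, -0.0023]), 0.63)]
jar_white [(array([0.6103, 0.2013, 0.0602]), 0.72)]
jar_amber [(array([ 0.5529, -0.2508,  0.1562]), 0.8), (array([ 0.4569, -0.0436,  0.1006]), 0.5)]
tray [(array([0.6174, 0.1682, 0.0567]), 0.95)]
jar_white [(array([0.612 , 0.1996, 0.0608]), 0.48)]
jar_amber [(array([ 0.7717, -0.0617, -0.0018]), 0.41), (array([0.6118, 0.1999, 0.0632]), 0.21)]
stop_corner [(array([0.6719, 0.3366, 0.0578]), 0.67)]
(array([611.4, 203.3]), array([36. , 35.8]), 89.09)
```

The width of 35 mm and amber mark at x≈0.553 show the pads are about 18 mm off the cap's centre. I'll set it back down and regrip centred.

```bash
python3 -m crank '[{"tx":0,"ty":0,"tz":50,"turn":0},{"tx":0,"ty":0,"tz":100,"turn":0},{"tx":0,"ty":0,"tz":140,"turn":0},{"tx":0,"ty":0,"tz":148,"turn":0},{"tx":0,"ty":0,"tz":149,"turn":0}]'
python3 -m crank '[{"tx":0,"ty":0,"tz":0.5,"turn":0},{"tx":0,"ty":0,"tz":0.5,"turn":0},{"tx":0,"ty":0,"tz":0.5,"turn":0},{"tx":0,"ty":0,"tz":0.5,"turn":0}]' 60
python3 - <<'E'
from h import *
s,p,T=st(); print(p)
for c in("side","wrist"):
    im,d,P=cloud(c); print([(np.round(x["xyz"],4),x["confidence"]) for x in ctrl.mark_of(c,"jar_amber")[:2]])
save(im,"w8.png")
E
```

```text
time: 24.7
position: [0.5314, -0.2516, 0.0775]
tool_rot: [0.308, -3.126, -0.0]
ft_force: [-0.0, -0.7, -1.9]
grip_width: 0.41
grip_force: 19.1
time: 25.2
position: [0.5315, -0.2514, 0.0768]
tool_rot: [-0.309, 3.126, -0.0]
ft_force: [-0.6, -0.8, -0.2]
grip_width: 0.677
grip_force: 0.0
[ 0.53154961 -0.25142007  0.07677121]
[(array([ 0.5535, -0.2484,  0.0008]), 0.5)]
[(array([ 0.5448, -0.2453, -0.0016]), 0.68)]
```

View pics/w8.png

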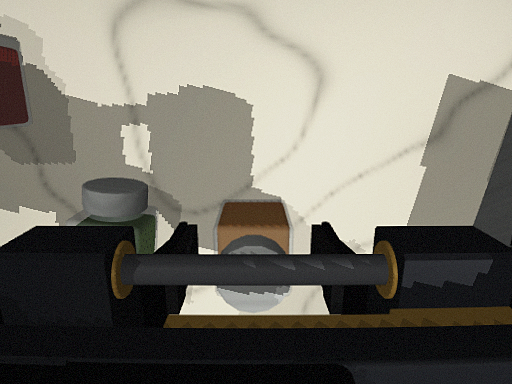

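Amber now stands upright, seen at (252,265), with its centre about 18 mm ahead of the TCP. Shift and regrip.

```bash
python3 -m crank '[{"tx":-9,"ty":1,"tz":0,"turn":0},{"tx":-18,"ty":1,"tz":1,"turn":0},{"tx":-18,"ty":1,"tz":1,"turn":0}]' 60
python3 -m crank '[{"tx":0,"ty":0,"tz":0,"turn":0},{"tx":0,"ty":0,"tz":0,"turn":0},{"tx":0,"ty":0,"tz":0,"turn":0},{"tx":0,"ty":0,"tz":0,"turn":0}]' 30 20
python3 -m crank '[{"tx":0,"ty":0,"tz":-40,"turn":0},{"tx":0,"ty":0,"tz":-100,"turn":0},{"tx":0,"ty":0,"tz":-150,"turn":0},{"tx":0,"ty":0,"tz":-150,"turn":0}]'
python3 - <<'E'
from h import *
print(to([.616,.168-.045,.2267],92))
E
```

```text
time: 25.78
position: [0.5499, -0.2461, 0.0753]
tool_rot: [-0.311, 3.126, -0.0]
ft_force: [-0.5, 0.8, -0.6]
grip_width: 0.688
grip_force: 0.0
time: 26.28
position: [0.5487, -0.2472, 0.0756]
tool_rot: [-0.308, 3.126, -0.001]
ft_force: [0.5, -1.1, -0.4]
grip_width: 0.441
grip_force: 20.0
time: 26.78
position: [0.5509, -0.2481, 0.23]
tool_rot: [-0.308, 3.119, -0.004]
ft_force: [0.0, -1.0, -1.2]
grip_width: 0.437
grip_force: 20.0
{'tx': np.float64(-136.4), 'ty': np.float64(351.3), 'tz': np.float64(3.2), 'turn': np.float64(1.85)}
```

```bash
python3 -m crank '[{"tx":-22,"ty":58,"tz":0,"turn":0.5},{"tx":-44,"ty":116,"tz":0,"turn":1},{"tx":-66,"ty":174,"tz":0,"turn":1.4},{"tx":-90,"ty":232,"tz":0,"turn":1.85},{"tx":-114,"ty":290,"tz":0,"turn":1.85}]'
python3 -m crank '[{"tx":-1,"ty":50,"tz":0,"turn":0},{"tx":-1,"ty":50,"tz":0,"turn":0},{"tx":-1,"ty":50,"tz":0,"turn":0}]'
python3 - <<'E'
from h import *
print(to([.6175,.120,.1395],92))
E
```

```text
time: 27.4
position: [0.6029, 0.0614, 0.2238]
tool_rot: [0.055, -3.139, -0.0]
ft_force: [1.1, -0.5, -1.9]
grip_width: 0.443
grip_force: 20.0
time: 27.78
position: [0.6022, 0.1087, 0.2239]
tool_rot: [0.056, -3.139, 0.002]
ft_force: [0.1, -1.0, -0.9]
grip_width: 0.441
grip_force: 20.0
{'tx': np.float64(-15.9), 'ty': np.float64(10.9), 'tz': np.float64(84.4), 'turn': np.float64(0.01)}
```

```bash
python3 -m crank '[{"tx":-15.5,"ty":11,"tz":0,"turn":0},{"tx":-15.5,"ty":11,"tz":50,"turn":0},{"tx":-15.5,"ty":11,"tz":78,"turn":0},{"tx":-15.5,"ty":11,"tz":83,"turn":0},{"tx":-15.5,"ty":11,"tz":84,"turn":0}]'
python3 -m crank '[{"tx":0,"ty":0,"tz":0.5,"turn":0},{"tx":0,"ty":0,"tz":0.5,"turn":0}]'
```

```text
time: 28.4
position: [0.6186, 0.1196, 0.1421]
tool_rot: [-0.053, 3.14, -0.0]
ft_force: [-0.4, -0.1, -1.3]
grip_width: 0.441
grip_force: 20.0
time: 28.65
position: [0.6188, 0.1209, 0.1423]
tool_rot: [-0.055, 3.139, 0.001]
ft_force: [-0.2, -0.6, -1.9]
grip_width: 0.445
grip_force: 20.0
```

```bash
python3 -m crank '[{"tx":0,"ty":0,"tz":1.5,"turn":0},{"tx":0,"ty":0,"tz":1.5,"turn":0}]'; python3 -m crank '[{"tx":0,"ty":0,"tz":1,"turn":0},{"tx":0,"ty":0,"tz":1,"turn":0}]'
```

```text
time: 28.9
position: [0.6181, 0.121, 0.1396]
tool_rot: [-0.056, 3.141, 0.0]
ft_force: [0.4, 0.7, -1.7]
grip_width: 0.438
grip_force: 20.0
time: 29.15
position: [0.6182, 0.1209, 0.1386]
tool_rot: [-0.056, 3.141, 0.0]
ft_force: [0.4, 0.4, -0.4]
grip_width: 0.44
grip_force: 20.0
```

```bash
python3 -m crank '[{"tx":0,"ty":0,"tz":0,"turn":0},{"tx":0,"ty":0,"tz":0,"turn":0},{"tx":0,"ty":0,"tz":-5,"turn":0},{"tx":0,"ty":0,"tz":-60,"turn":0},{"tx":0,"ty":0,"tz":-110,"turn":0}]' 50
python3 -m crank '[{"tx":10,"ty":-60,"tz":-5,"turn":0},{"tx":20,"ty":-120,"tz":-5,"turn":0},{"tx":30,"ty":-180,"tz":-5,"turn":0},{"tx":40,"ty":-240,"tz":-5,"turn":0},{"tx":50,"ty":-300,"tz":-5,"turn":0}]' 75
python3 -m crank '[{"tx":0,"ty":-60,"tz":0,"turn":0},{"tx":0,"ty":-100,"tz":0,"turn":0},{"tx":0,"ty":-100,"tz":0,"turn":0}]'
python3 - <<'E'
from h import *
im,d,P=cloud("wrist"); jars(P,im); s,p,T=st(); print(p)
im,d,P=cloud("top"); print(rect(blob(P,[.615,.168],.18,.125,.145)[:,:2]),[rect(blob(P,[.615,y],.035,.125,.15)[:,:2]) for y in(.12,.2)])
print([(np.round(x["xyz"],4),x["confidence"]) for x in ctrl.mark_of("top","tray")[:2]])
print([(np.round(x["xyz"],4),x["confidence"]) for x in ctrl.mark_of("top","jar_amber")[:2]])
E
```

```text
time: 29.78
position: [0.618, 0.1208, 0.2502]
tool_rot: [-0.055, 3.141, -0.0]
ft_force: [0.5, 1.0, 0.4]
grip_width: 0.578
grip_force: 0.0
time: 30.4
position: [0.5784, -0.1825, 0.2542]
tool_rot: [-0.056, 3.14, 0.0]
ft_force: [0.5, 1.1, 0.1]
grip_width: 0.858
grip_force: 0.0
time: 30.78
position: [0.5806, -0.2857, 0.2539]
tool_rot: [0.044, -3.141, 0.005]
ft_force: [0.6, -0.4, 0.8]
grip_width: 0.859
grip_force: 0.0
comp px [117.  63.] n 3468 all (array([ 473.4, -433.8]), array([72. , 44.5]), 12.7) top (array([ 473.4, -433.9]), array([72. , 44.5]), 12.58) zmax 0.046 rgb [121.  80.  77.]
comp px [209. 150.] n 2657 all (array([ 562.3, -336.6]), array([71.5, 44.4]), 4.53) top (array([ 562.3, -336.6]), array([71.5, 44.3]), 4.59) zmax 0.046 rgb [101. 114.  90.]
comp px [231. 289.] n 92 all (array([ 729.5, -311.4]), array([46.4,  8. ]), -41.12) top (array([ 724.8, -308.6]), array([36.5,  5.3]), -48.5) zmax 0.056 rgb [67. 61. 57.]
comp px [283. 289.] n 90 all (array([ 727. , -246.9]), array([43.4,  8.5]), 45.51) top (array([ 726.5, -246.7]), array([43.6,  6.2]), 49.91) zmax 0.056 rgb [61. 56. 53.]
[ 0.58162407 -0.28258459  0.25373301]
(array([612.7, 161.9]), array([120.5,  36.2]), -88.41) [(array([612.9, 121.1]), array([37.7, 35.1]), 43.73), (array([611.3, 203.8]), array([36.7, 35.7]), -87.56)]
[(array([0.6182, 0.1685, 0.0579]), 0.62)]
[(array([0.6147, 0.1196, 0.0631]), 0.54)]
```

Amber stands in the tray. Green next.

Run:
```python
from h import *
print(to([.533,-.3387,.07],94.3))
```

```text
{'tx': np.float64(52.3), 'ty': np.float64(-58.2), 'tz': np.float64(183.4), 'turn': np.float64(-0.43)}
```

```bash
python3 -m crank '[{"tx":26,"ty":-29,"tz":30,"turn":-0.4},{"tx":52,"ty":-57,"tz":60,"turn":-0.4},{"tx":52,"ty":-57,"tz":120,"turn":-0.4},{"tx":52,"ty":-57,"tz":178,"turn":-0.4},{"tx":52,"ty":-57,"tz":178,"turn":-0.4}]'
python3 -m crank '[{"tx":0,"ty":0,"tz":0,"turn":0},{"tx":0,"ty":0,"tz":0,"turn":0}]'
python3 - <<'E'
from h import *
print(to([.533,-.3387,.036],94.3))
E
```

```text
time: 31.6
position: [0.5301, -0.3354, 0.0712]
tool_rot: [0.114, -3.132, -0.009]
ft_force: [-0.9, -0.3, 0.4]
grip_width: 0.86
grip_force: 0.0
time: 31.85
position: [0.5344, -0.3403, 0.0787]
tool_rot: [-0.112, 3.135, -0.004]
ft_force: [0.1, 0.5, -0.7]
grip_width: 0.863
grip_force: 0.0
{'tx': np.float64(1.5), 'ty': np.float64(1.8), 'tz': np.float64(42.7), 'turn': np.float64(-0.04)}
```

```bash
python3 -m crank '[{"tx":1,"ty":1.5,"tz":20,"turn":0},{"tx":1,"ty":1.5,"tz":42.5,"turn":0},{"tx":1,"ty":1.5,"tz":42.5,"turn":0}]'
python3 -m crank '[{"tx":0,"ty":0,"tz":0,"turn":0},{"tx":0,"ty":0,"tz":0,"turn":0},{"tx":0,"ty":0,"tz":0,"turn":0},{"tx":0,"ty":0,"tz":0,"turn":0},{"tx":0,"ty":0,"tz":0,"turn":0}]' 30 5
python3 -m crank '[{"tx":0,"ty":0,"tz":0,"turn":0},{"tx":0,"ty":0,"tz":0,"turn":0}]'
python3 -m crank '[{"tx":-3,"ty":0,"tz":-11,"turn":0},{"tx":-9,"ty":0,"tz":-21,"turn":0},{"tx":-19,"ty":0,"tz":-31,"turn":0},{"tx":-29,"ty":0,"tz":-39,"turn":0},{"tx":-40,"ty":0,"tz":-44,"turn":0}]'
python3 -m crank '[{"tx":-6,"ty":0,"tz":-10,"turn":0},{"tx":-6,"ty":0,"tz":-20,"turn":0},{"tx":-6,"ty":0,"tz":-30,"turn":0},{"tx":-6,"ty":0,"tz":-30,"turn":0}]'
python3 - <<'E'
from h import *
s,p,T=st(); print(p,s["grip_width"]*87)
im,d,P=cloud("side"); u,v=300,270; save(im[225:305,250:357].repeat(7,0).repeat(7,1),"s9.png")
print([(np.round(x["xyz"],4),x["confidence"]) for x in ctrl.mark_of("side","jar_green")[:2]])
E
```

```text
time: 32.22
position: [0.5293, -0.3367, 0.0298]
tool_rot: [0.11, -3.135, -0.004]
ft_force: [0.2, -0.3, -0.6]
grip_width: 0.862
grip_force: 0.0
time: 32.85
position: [0.5314, -0.3382, 0.0333]
tool_rot: [-0.11, 3.139, -0.0]
ft_force: [-0.2, -0.7, 0.7]
grip_width: 0.446
grip_force: 5.0
time: 33.1
position: [0.5314, -0.3382, 0.0332]
tool_rot: [-0.11, 3.139, -0.0]
ft_force: [-0.4, 1.0, 2.6]
grip_width: 0.443
grip_force: 5.0
time: 33.72
position: [0.5723, -0.3351, 0.0777]
tool_rot: [-0.111, 3.139, -0.0]
ft_force: [-0.9, -0.2, -2.4]
grip_width: 0.446
grip_force: 5.0
time: 34.22
position: [0.5773, -0.3355, 0.1083]
tool_rot: [-0.109, 3.138, -0.001]
ft_force: [-0.7, 0.3, -1.2]
grip_width: 0.447
grip_force: 5.0
[ 0.57729726 -0.33554054  0.10830187] 38.90305058149257
[(array([ 0.6033, -0.3329,  0.0371]), 0.52)]
```

View pics/s9.png

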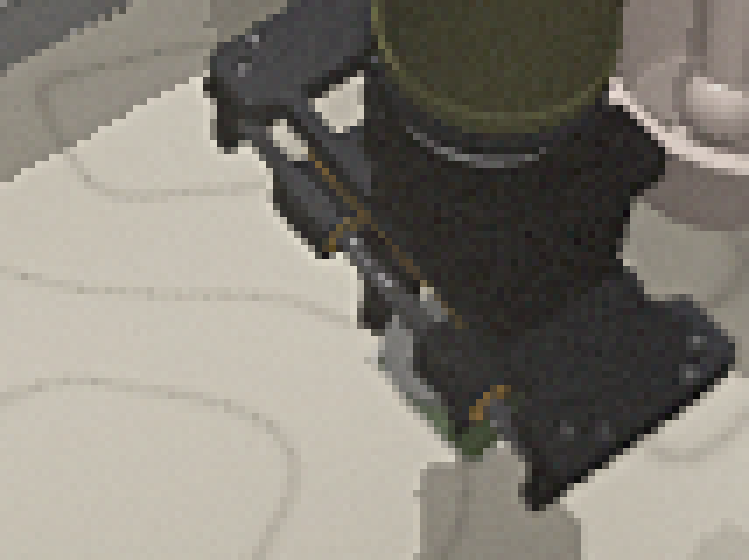

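Green hangs tilted about 23° under the fingers, cap at (405,350). I'll lower it to the marble, ease the grip to 3 N and drag it forward the rest of the way.

```bash
python3 -m crank '[{"tx":0,"ty":0,"tz":14,"turn":0},{"tx":0,"ty":0,"tz":25,"turn":0},{"tx":0,"ty":0,"tz":25,"turn":0}]'
python3 -m crank '[{"tx":0,"ty":0,"tz":0,"turn":0},{"tx":0,"ty":0,"tz":0,"turn":0},{"tx":-6,"ty":0,"tz":4,"turn":0},{"tx":-14,"ty":0,"tz":4,"turn":0},{"tx":-22,"ty":0,"tz":5,"turn":0}]' 30 3
python3 -m crank '[{"tx":-6,"ty":0,"tz":1,"turn":0},{"tx":-12,"ty":0,"tz":2,"turn":0},{"tx":-12,"ty":0,"tz":2,"turn":0}]'
python3 - <<'E'
from h import *
s,p,T=st(); print(p,s["grip_width"]*87)
im,d,P=cloud("side")
print([(np.round(x["xyz"],4),x["confidence"]) for x in ctrl.mark_of("side","jar_green")[:2]])
E
```

```text
time: 34.7
position: [0.5762, -0.3343, 0.0802]
tool_rot: [0.11, -3.137, -0.002]
ft_force: [-0.7, 0.3, -1.3]
grip_width: 0.446
grip_force: 5.0
time: 35.33
position: [0.5998, -0.333, 0.0768]
tool_rot: [-0.111, 3.14, 0.0]
ft_force: [0.5, 0.1, -2.2]
grip_width: 0.451
grip_force: 3.0
time: 35.7
position: [0.6112, -0.3325, 0.0762]
tool_rot: [0.111, -3.139, -0.001]
ft_force: [-3.8, 2.6, 8.1]
grip_width: 0.45
grip_force: 7.3
[ 0.61119923 -0.33248852  0.07618351] 39.106666811225594
[(array([ 0.6025, -0.3389, -0.    ]), 0.77)]
```

```bash
python3 -m crank '[{"tx":4,"ty":0,"tz":-1,"turn":0},{"tx":8,"ty":0,"tz":-2,"turn":0},{"tx":8,"ty":0,"tz":-1,"turn":0}]'
python3 -m crank '[{"tx":0,"ty":0,"tz":0,"turn":0},{"tx":0,"ty":0,"tz":0,"turn":0},{"tx":0,"ty":0,"tz":0,"turn":0}]' 60
python3 - <<'E'
from h import *
s,p,T=st(); print(p,s["grip_width"]*87)
for c in("side","wrist"):
    im,d,P=cloud(c)
    print([(np.round(x["xyz"],4),x["confidence"]) for x in ctrl.mark_of(c,"jar_green")[:2]])
B=blob(P,[.605,-.335],.04,.068,.08); print(len(B),rect(B[:,:2]) if len(B)>5 else 0,B[:,2].max() if len(B) else 0)
E
```

```text
time: 36.17
position: [0.6025, -0.3333, 0.076]
tool_rot: [0.109, -3.139, -0.0]
ft_force: [-2.1, 0.1, 3.2]
grip_width: 0.443
grip_force: 3.6
time: 36.55
position: [0.6033, -0.3329, 0.076]
tool_rot: [-0.111, 3.139, 0.0]
ft_force: [-0.8, 0.4, -0.6]
grip_width: 0.658
grip_force: 0.0
[ 0.60327624 -0.33291094  0.07596161] 57.20603536179944
[(array([ 0.593 , -0.3344,  0.0026]), 0.92)]
[(array([ 0.5966, -0.3351, -0.0053]), 0.58)]
3933 (array([ 590.7, -335.9]), array([75.2, 25.8]), -85.85) 0.07999927163168011
```

```bash
python3 -m crank '[{"tx":8,"ty":-1,"tz":0,"turn":0},{"tx":8,"ty":-1,"tz":0,"turn":0},{"tx":8,"ty":-1,"tz":0,"turn":0}]' 60
python3 -m crank '[{"tx":0,"ty":0,"tz":0,"turn":0},{"tx":0,"ty":0,"tz":0,"turn":0},{"tx":0,"ty":0,"tz":0,"turn":0},{"tx":0,"ty":0,"tz":0,"turn":0}]' 30 20
python3 -m crank '[{"tx":0,"ty":0,"tz":-40,"turn":0},{"tx":0,"ty":0,"tz":-100,"turn":0},{"tx":0,"ty":0,"tz":-150,"turn":0},{"tx":0,"ty":0,"tz":-150,"turn":0}]'
python3 - <<'E'
from h import *
im,d,P=cloud("side")
print([(np.round(x["xyz"],4),x["confidence"]) for x in ctrl.mark_of("side","jar_green")[:2]])
s,p,T=st(); print(p,s["grip_width"]*87)
print(to([.620,.045,.2267],92))
E
```

```text
time: 37.12
position: [0.5951, -0.3346, 0.0761]
tool_rot: [-0.11, 3.139, 0.0]
ft_force: [0.5, -0.7, -1.1]
grip_width: 0.692
grip_force: 0.0
time: 37.62
position: [0.5952, -0.3343, 0.0759]
tool_rot: [-0.111, 3.14, 0.001]
ft_force: [1.1, 1.2, -0.1]
grip_width: 0.438
grip_force: 20.0
time: 38.12
position: [0.5969, -0.3365, 0.2311]
tool_rot: [-0.11, 3.132, -0.007]
ft_force: [0.1, 0.7, -1.6]
grip_width: 0.436
grip_force: 20.0
[(array([ 0.5991, -0.3369,  0.1549]), 0.93)]
[ 0.59490897 -0.33437922  0.22548538] 38.365466948501684
{'tx': np.float64(-51.6), 'ty': np.float64(376.7), 'tz': np.float64(-1.0), 'turn': np.float64(0.4)}
```

Green is held upright, 38.4 mm on the cap. Carrying it to the right slot, y≈0.045.

```bash
python3 -m crank '[{"tx":-8,"ty":60,"tz":0,"turn":0.2},{"tx":-16,"ty":120,"tz":0,"turn":0.4},{"tx":-24,"ty":180,"tz":0,"turn":0.4},{"tx":-32,"ty":240,"tz":0,"turn":0.4},{"tx":-40,"ty":300,"tz":0,"turn":0.4}]'
python3 -m crank '[{"tx":-10,"ty":60,"tz":0,"turn":0},{"tx":-10,"ty":77,"tz":0,"turn":0},{"tx":-10,"ty":77,"tz":0,"turn":0}]'
python3 - <<'E'
from h import *
print(to([.6195,.045,.1395],92))
E
```

```text
time: 38.85
position: [0.6125, -0.0301, 0.2233]
tool_rot: [0.056, -3.137, 0.0]
ft_force: [-0.0, -0.0, -1.5]
grip_width: 0.438
grip_force: 20.0
time: 39.22
position: [0.6201, 0.0464, 0.2237]
tool_rot: [0.061, -3.137, 0.001]
ft_force: [-1.0, -0.7, -1.4]
grip_width: 0.443
grip_force: 20.0
{'tx': np.float64(0.3), 'ty': np.float64(-1.3), 'tz': np.float64(84.2), 'turn': np.float64(0.04)}
```

```bash
python3 -m crank '[{"tx":0,"ty":0,"tz":40,"turn":0},{"tx":0,"ty":0,"tz":75,"turn":0},{"tx":0,"ty":0,"tz":82,"turn":0},{"tx":0,"ty":0,"tz":84,"turn":0},{"tx":0,"ty":0,"tz":84,"turn":0}]'
python3 -m crank '[{"tx":0,"ty":0,"tz":1,"turn":0},{"tx":0,"ty":0,"tz":1,"turn":0}]'
```

```text
time: 39.85
position: [0.6222, 0.044, 0.1434]
tool_rot: [-0.054, 3.139, 0.0]
ft_force: [0.2, -0.4, -1.3]
grip_width: 0.441
grip_force: 20.0
time: 40.1
position: [0.6216, 0.0449, 0.1417]
tool_rot: [-0.056, 3.14, 0.001]
ft_force: [0.8, -0.1, -1.7]
grip_width: 0.438
grip_force: 20.0
```

```bash
python3 -m crank '[{"tx":0,"ty":0,"tz":1.5,"turn":0},{"tx":0,"ty":0,"tz":2,"turn":0},{"tx":0,"ty":0,"tz":2,"turn":0}]'; python3 -m crank '[{"tx":0,"ty":0,"tz":0.8,"turn":0},{"tx":0,"ty":0,"tz":0.8,"turn":0}]'
```

```text
time: 40.48
position: [0.6212, 0.0449, 0.1389]
tool_rot: [0.056, -3.141, -0.0]
ft_force: [-0.5, 0.7, -1.6]
grip_width: 0.443
grip_force: 20.0
time: 40.72
position: [0.6215, 0.0449, 0.1389]
tool_rot: [-0.056, 3.14, 0.001]
ft_force: [-1.4, 0.0, 3.1]
grip_width: 0.445
grip_force: 20.0
```

Floor contact. Release and go back for red.

```bash
python3 -m crank '[{"tx":0,"ty":0,"tz":0,"turn":0},{"tx":0,"ty":0,"tz":0,"turn":0},{"tx":0,"ty":0,"tz":-5,"turn":0},{"tx":0,"ty":0,"tz":-60,"turn":0},{"tx":0,"ty":0,"tz":-110,"turn":0}]' 50
python3 -m crank '[{"tx":10,"ty":-60,"tz":-5,"turn":0},{"tx":20,"ty":-120,"tz":-5,"turn":0},{"tx":30,"ty":-180,"tz":-5,"turn":0},{"tx":40,"ty":-240,"tz":-5,"turn":0},{"tx":50,"ty":-300,"tz":-5,"turn":0}]' 75
python3 -m crank '[{"tx":30,"ty":-50,"tz":0,"turn":0},{"tx":50,"ty":-100,"tz":0,"turn":-1},{"tx":50,"ty":-120,"tz":0,"turn":-2},{"tx":50,"ty":-120,"tz":0,"turn":-2}]'
python3 - <<'E'
from h import *
im,d,P=cloud("wrist"); jars(P,im); s,p,T=st(); print(p)
im,d,P=cloud("top"); jars(P,im); print([rect(blob(P,[.615,y],.035,.125,.15)[:,:2]) for y in(.045,.12,.2)])
for q in("tray","jar_amber","jar_green"): print([(np.round(x["xyz"],4),x["confidence"]) for x in ctrl.mark_of("top",q)[:2]])
E
```

```text
time: 41.35
position: [0.6212, 0.0447, 0.2497]
tool_rot: [0.055, -3.141, 0.0]
ft_force: [0.2, -0.4, -0.6]
grip_width: 0.57
grip_force: 0.0
time: 41.98
position: [0.5816, -0.2586, 0.2537]
tool_rot: [-0.056, 3.14, -0.0]
ft_force: [1.3, -0.1, -0.2]
grip_width: 0.858
grip_force: 0.0
time: 42.48
position: [0.535, -0.3806, 0.2533]
tool_rot: [0.322, -3.125, 0.001]
ft_force: [-0.1, -0.3, 1.1]
grip_width: 0.863
grip_force: 0.0
comp px [217. 101.] n 2907 all (array([ 472.4, -434.1]), array([71.1, 44.2]), 12.02) top (array([ 472.5, -434.1]), array([70.9, 44.2]), 11.95) zmax 0.046 rgb [131.  90.  85.]
[ 0.53604264 -0.37863189  0.25312872]
comp px [320. 167.] n 69 all (array([ 735.2, -283.9]), array([64.3, 26.7]), -88.44) top (array([ 729.8, -294.8]), array([55.1, 12.2]), -60.38) zmax 0.054 rgb [88. 79. 75.]
comp px [361. 238.] n 150 all (array([ 462.2, -435.4]), array([50.9, 46.6]), -65.7) top (array([ 462.6, -436.2]), array([49.1, 46.6]), -65.7) zmax 0.049 rgb [74. 50. 48.]
[(array([621.7,  45.9]), array([35.5, 35. ]), 44.13), (array([613.1, 121.2]), array([37.5, 34.9]), 44.29), (array([611.5, 204. ]), array([36.6, 36. ]), 87.65)]
[(array([0.6176, 0.1674, 0.0536]), 0.77)]
[(array([0.6196, 0.118 , 0.065 ]), 0.49)]
[(array([0.6179, 0.1705, 0.0563]), 0.65), (array([0.6231, 0.0459, 0.0631]), 0.54)]
```

Run:
```python
from h import *
print(to([.4445,-.4402,.075],102.2))
```

```text
{'tx': np.float64(104.0), 'ty': np.float64(-42.8), 'tz': np.float64(178.0), 'turn': np.float64(-0.01)}
```

```bash
python3 -m crank '[{"tx":50,"ty":-21,"tz":20,"turn":0},{"tx":104,"ty":-43,"tz":40,"turn":0},{"tx":104,"ty":-43,"tz":90,"turn":0},{"tx":104,"ty":-43,"tz":140,"turn":0},{"tx":104,"ty":-43,"tz":178,"turn":0}]'
python3 -m crank '[{"tx":0,"ty":0,"tz":0,"turn":0},{"tx":0,"ty":0,"tz":0,"turn":0}]'
python3 - <<'E'
from h import *
print(to([.4445,-.4402,.036],102.2))
E
```

```text
time: 43.35
position: [0.4438, -0.4403, 0.0732]
tool_rot: [0.331, -3.124, -0.003]
ft_force: [0.2, -0.6, 0.5]
grip_width: 0.863
grip_force: 0.0
time: 43.6
position: [0.4446, -0.4426, 0.077]
tool_rot: [-0.33, 3.123, -0.003]
ft_force: [0.1, -0.3, 0.8]
grip_width: 0.862
grip_force: 0.0
{'tx': np.float64(-0.4), 'ty': np.float64(2.5), 'tz': np.float64(41.0), 'turn': np.float64(-0.03)}
```

```bash
python3 -m crank '[{"tx":-1,"ty":2,"tz":20,"turn":0},{"tx":-1,"ty":2,"tz":40.5,"turn":0},{"tx":-1,"ty":2,"tz":40.5,"turn":0}]'
python3 -m crank '[{"tx":0,"ty":0,"tz":0,"turn":0},{"tx":0,"ty":0,"tz":0,"turn":0},{"tx":0,"ty":0,"tz":0,"turn":0},{"tx":0,"ty":0,"tz":0,"turn":0},{"tx":0,"ty":0,"tz":0,"turn":0}]' 30 5
python3 -m crank '[{"tx":0,"ty":0,"tz":0,"turn":0},{"tx":0,"ty":0,"tz":0,"turn":0}]'
python3 -m crank '[{"tx":-3,"ty":0,"tz":-11,"turn":0},{"tx":-9,"ty":0,"tz":-21,"turn":0},{"tx":-19,"ty":0,"tz":-31,"turn":0},{"tx":-29,"ty":0,"tz":-39,"turn":0},{"tx":-40,"ty":0,"tz":-44,"turn":0}]'
python3 -m crank '[{"tx":-12,"ty":0,"tz":-3,"turn":0},{"tx":-24,"ty":0,"tz":-4,"turn":0},{"tx":-36,"ty":0,"tz":-3,"turn":0},{"tx":-46,"ty":0,"tz":0,"turn":0},{"tx":-56,"ty":0,"tz":2,"turn":0}]' 30 4
python3 - <<'E'
from h import *
s,p,T=st(); print(p,s["grip_width"]*87)
im,d,P=cloud("side")
print([(np.round(x["xyz"],4),x["confidence"]) for x in ctrl.mark_of("side","jar_red")[:2]])
E
```

```text
time: 43.98
position: [0.4427, -0.4384, 0.0321]
tool_rot: [0.329, -3.121, -0.005]
ft_force: [0.2, 0.9, 0.3]
grip_width: 0.86
grip_force: 0.0
time: 44.6
position: [0.4441, -0.4401, 0.0349]
tool_rot: [-0.329, 3.124, -0.0]
ft_force: [-0.4, -0.0, 0.6]
grip_width: 0.446
grip_force: 5.0
time: 44.85
position: [0.4441, -0.4401, 0.0349]
tool_rot: [-0.329, 3.124, -0.0]
ft_force: [0.8, 0.4, 1.3]
grip_width: 0.443
grip_force: 5.0
time: 45.48
position: [0.4843, -0.4315, 0.0794]
tool_rot: [-0.33, 3.124, -0.001]
ft_force: [-0.4, -0.3, -1.8]
grip_width: 0.442
grip_force: 5.0
time: 46.1
position: [0.5381, -0.4202, 0.0772]
tool_rot: [0.329, -3.124, 0.0]
ft_force: [-2.5, 1.5, 5.4]
grip_width: 0.444
grip_force: 4.0
[ 0.53812843 -0.42023118  0.07722296] 38.65012638740238
[(array([ 0.5322, -0.4231,  0.005 ]), 0.74)]
```

```bash
python3 -m crank '[{"tx":4,"ty":0,"tz":0,"turn":0},{"tx":4,"ty":0,"tz":0,"turn":0}]'
python3 -m crank '[{"tx":0,"ty":0,"tz":0,"turn":0},{"tx":0,"ty":0,"tz":0,"turn":0},{"tx":0,"ty":0,"tz":0,"turn":0}]' 60
python3 - <<'E'
from h import *
s,p,T=st(); print(p,s["grip_width"]*87)
for c in("side","wrist"):
    im,d,P=cloud(c)
    print([(np.round(x["xyz"],4),np.round(T.T@(np.array(x["xyz"])-p)*1000,1),x["confidence"]) for x in ctrl.mark_of(c,"jar_red")[:2]])
E
```

```text
time: 46.45
position: [0.5328, -0.4211, 0.076]
tool_rot: [0.327, -3.123, -0.001]
ft_force: [0.5, -0.2, -0.6]
grip_width: 0.446
grip_force: 4.0
time: 46.82
position: [0.534, -0.4209, 0.0768]
tool_rot: [-0.329, 3.124, -0.0]
ft_force: [-0.5, 0.8, 0.2]
grip_width: 0.66
grip_force: 0.0
[ 0.53403088 -0.42090984  0.07678294] 57.45571928899416
[(array([ 5.272e-01, -4.229e-01, -4.000e-04]), array([ 7.1, -0.5, 77.2]), 0.78)]
[(array([ 5.276e-01, -4.250e-01,  1.000e-04]), array([ 7.2, -2.7, 76.7]), 0.67)]
```

```bash
python3 -m crank '[{"tx":7,"ty":-1,"tz":1,"turn":0},{"tx":7,"ty":-1,"tz":1,"turn":0},{"tx":7,"ty":-1,"tz":1,"turn":0}]' 60
python3 -m crank '[{"tx":0,"ty":0,"tz":0,"turn":0},{"tx":0,"ty":0,"tz":0,"turn":0},{"tx":0,"ty":0,"tz":0,"turn":0},{"tx":0,"ty":0,"tz":0,"turn":0}]' 30 20
python3 -m crank '[{"tx":0,"ty":0,"tz":-40,"turn":0},{"tx":0,"ty":0,"tz":-100,"turn":0},{"tx":0,"ty":0,"tz":-160,"turn":0},{"tx":0,"ty":0,"tz":-160,"turn":0}]'
python3 - <<'E'
from h import *
im,d,P=cloud("side")
print([(np.round(x["xyz"],4),x["confidence"]) for x in ctrl.mark_of("side","jar_red")[:2]])
s,p,T=st(); print(p,s["grip_width"]*87)
print(to([.6125,.28,.2367],92))
E
```

```text
time: 47.4
position: [0.5272, -0.4234, 0.0757]
tool_rot: [-0.328, 3.124, 0.0]
ft_force: [0.6, -0.0, 0.2]
grip_width: 0.684
grip_force: 0.0
time: 47.9
position: [0.5274, -0.423, 0.0756]
tool_rot: [-0.329, 3.124, 0.001]
ft_force: [-0.1, 0.2, 0.6]
grip_width: 0.444
grip_force: 20.0
time: 48.4
position: [0.5293, -0.4257, 0.2422]
tool_rot: [-0.328, 3.116, -0.012]
ft_force: [0.5, -0.9, -1.7]
grip_width: 0.438
grip_force: 20.0
[(array([ 0.5322, -0.4254,  0.1688]), 0.71)]
[ 0.52727994 -0.42330011  0.2357849 ] 38.23424905003154
{'tx': np.float64(-229.9), 'ty': np.float64(670.1), 'tz': np.float64(-0.9), 'turn': np.float64(2.0)}
```

Red is held upright. Carrying it to the left slot, y≈0.28.

```bash
python3 -m crank '[{"tx":-20,"ty":58,"tz":0,"turn":0.5},{"tx":-40,"ty":116,"tz":0,"turn":1},{"tx":-60,"ty":174,"tz":0,"turn":1.5},{"tx":-80,"ty":232,"tz":0,"turn":2},{"tx":-100,"ty":290,"tz":0,"turn":2}]'
python3 - <<'E'
from h import *
print(to([.6125,.28,.2367],92))
E
```

```text
time: 49.12
position: [0.5634, -0.1163, 0.2331]
tool_rot: [0.056, -3.137, -0.001]
ft_force: [0.8, 0.8, -2.1]
grip_width: 0.438
grip_force: 20.0
{'tx': np.float64(-63.1), 'ty': np.float64(394.3), 'tz': np.float64(-3.6), 'turn': np.float64(0.01)}
```

```bash
python3 -m crank '[{"tx":-9,"ty":60,"tz":-3,"turn":0},{"tx":-18,"ty":120,"tz":-3,"turn":0},{"tx":-28,"ty":180,"tz":-3,"turn":0},{"tx":-38,"ty":240,"tz":-3,"turn":0},{"tx":-48,"ty":300,"tz":-3,"turn":0}]'
python3 -m crank '[{"tx":-8,"ty":50,"tz":0,"turn":0},{"tx":-15,"ty":93,"tz":0,"turn":0},{"tx":-15,"ty":93,"tz":0,"turn":0},{"tx":-15,"ty":93,"tz":0,"turn":0}]'
python3 - <<'E'
from h import *
print(to([.6125,.28,.1395],92))
im,d,P=cloud("top"); save(im[150:270,120:310].repeat(4,0).repeat(4,1),"t10.png")
E
```

```text
time: 49.75
position: [0.6008, 0.1843, 0.2359]
tool_rot: [0.056, -3.137, 0.002]
ft_force: [1.5, -1.3, -1.4]
grip_width: 0.436
grip_force: 20.0
time: 50.25
position: [0.613, 0.275, 0.2363]
tool_rot: [0.055, -3.138, 0.004]
ft_force: [0.4, -0.5, -1.4]
grip_width: 0.44
grip_force: 20.0
{'tx': np.float64(0.0), 'ty': np.float64(5.2), 'tz': np.float64(96.8), 'turn': np.float64(0.0)}
```

View pics/t10.png

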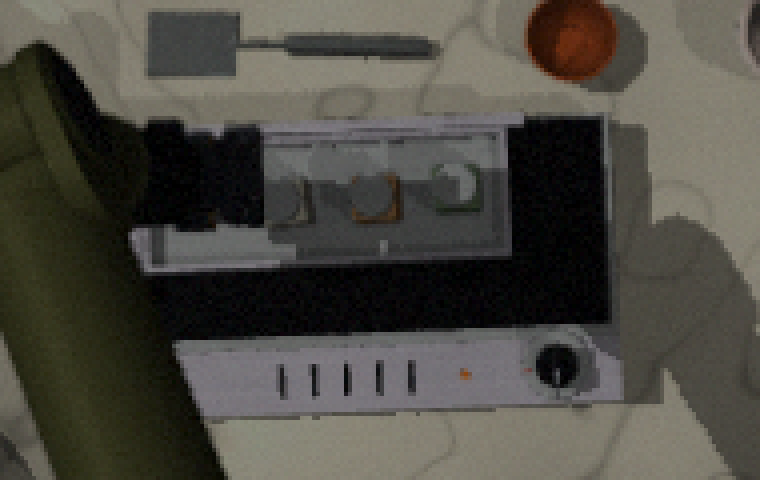

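White (290,200), amber (378,200) and green (458,187) stand in the flush tray, with the knob at off. Lowering red.

```bash
python3 -m crank '[{"tx":0,"ty":3,"tz":45,"turn":0},{"tx":0,"ty":3,"tz":85,"turn":0},{"tx":0,"ty":3,"tz":93,"turn":0},{"tx":0,"ty":3,"tz":96,"turn":0},{"tx":0,"ty":3,"tz":96,"turn":0}]'
python3 -m crank '[{"tx":0,"ty":0,"tz":1,"turn":0},{"tx":0,"ty":0,"tz":1,"turn":0}]'
```

```text
time: 50.92
position: [0.6148, 0.2791, 0.1447]
tool_rot: [-0.054, 3.138, 0.002]
ft_force: [-0.1, 0.3, -1.4]
grip_width: 0.441
grip_force: 20.0
time: 51.18
position: [0.614, 0.2794, 0.1426]
tool_rot: [-0.056, 3.14, 0.001]
ft_force: [-0.4, 0.7, -1.3]
grip_width: 0.442
grip_force: 20.0
```

```bash
python3 -m crank '[{"tx":0,"ty":0,"tz":2,"turn":0},{"tx":0,"ty":0,"tz":2.5,"turn":0},{"tx":0,"ty":0,"tz":2.5,"turn":0}]'; python3 -m crank '[{"tx":0,"ty":0,"tz":1,"turn":0},{"tx":0,"ty":0,"tz":1,"turn":0}]'
```

```text
time: 51.55
position: [0.6136, 0.2792, 0.139]
tool_rot: [0.056, -3.141, 0.0]
ft_force: [-0.8, 0.2, -2.0]
grip_width: 0.441
grip_force: 20.0
time: 51.8
position: [0.6138, 0.2793, 0.1386]
tool_rot: [-0.056, 3.141, 0.0]
ft_force: [-0.0, -0.4, 0.8]
grip_width: 0.438
grip_force: 20.0
```

```bash
python3 -m crank '[{"tx":0,"ty":0,"tz":0,"turn":0},{"tx":0,"ty":0,"tz":0,"turn":0},{"tx":0,"ty":0,"tz":-5,"turn":0},{"tx":0,"ty":0,"tz":-60,"turn":0},{"tx":0,"ty":0,"tz":-110,"turn":0}]' 50
python3 -m crank '[{"tx":25,"ty":-52,"tz":0,"turn":0},{"tx":50,"ty":-104,"tz":0,"turn":0},{"tx":75,"ty":-156,"tz":0,"turn":0},{"tx":100,"ty":-208,"tz":0,"turn":0},{"tx":125,"ty":-260,"tz":0,"turn":0}]'
python3 -m crank '[{"tx":15,"ty":-40,"tz":15,"turn":0},{"tx":17,"ty":-67,"tz":25,"turn":0},{"tx":17,"ty":-67,"tz":25,"turn":0},{"tx":17,"ty":-67,"tz":25,"turn":0}]'
python3 - <<'E'
from h import *
s,p,T=st(); print(p, to([.460,-.0438,.098],91.7))
im,d,P=cloud("side"); save(im[100:260,130:340].repeat(3,0).repeat(3,1),"s11.png")
for q in("jar_red","jar_amber","jar_green","jar_white","tray"): print(q,[(np.round(x["xyz"],4),x["confidence"]) for x in ctrl.mark_of("side",q)[:1]])
im,d,P=cloud("top"); print([rect(blob(P,[.615,y],.035,.125,.15)[:,:2]) for y in(.045,.12,.2,.28)],[(np.round(x["xyz"],4),x["confidence"]) for x in ctrl.mark_of("top","tray")[:1]])
im,d,P=cloud("wrist"); K=blob(P,[.46,-.044],.03,.098,.112); print(len(K),rect(K[:,:2]))
E
```

```text
time: 52.42
position: [0.6136, 0.2791, 0.2498]
tool_rot: [-0.055, 3.141, -0.0]
ft_force: [0.9, -0.7, 0.1]
grip_width: 0.577
grip_force: 0.0
time: 53.05
position: [0.4972, 0.0131, 0.2489]
tool_rot: [-0.055, 3.14, 0.001]
ft_force: [1.4, -0.8, 0.1]
grip_width: 0.576
grip_force: 0.0
time: 53.55
position: [0.4838, -0.0514, 0.2238]
tool_rot: [-0.057, 3.14, 0.001]
ft_force: [0.6, 0.0, 0.0]
grip_width: 0.575
grip_force: 0.0
[ 0.48379172 -0.05142167  0.22379485] {'tx': np.float64(23.6), 'ty': np.float64(8.4), 'tz': np.float64(125.8), 'turn': np.float64(0.08)}
jar_red []
jar_amber [(array([0.6214, 0.1181, 0.0659]), 0.6)]
jar_green [(array([0.6204, 0.0457, 0.064 ]), 0.56)]
jar_white []
tray [(array([0.6139, 0.1663, 0.0589]), 0.6)]
[(array([621.6,  45.8]), array([35.7, 35.1]), 44.01), (array([613.8, 122. ]), array([36. , 35.9]), 89.22), (array([611.2, 203.9]), array([36.3, 35.4]), 87.03), (array([612.5, 281.7]), array([36. , 35.8]), -1.81)] [(array([0.619 , 0.1699, 0.0563]), 0.93)]
793 (array([459.7, -44.1]), array([37.3, 13.8]), 2.23)
```

View pics/s11.png

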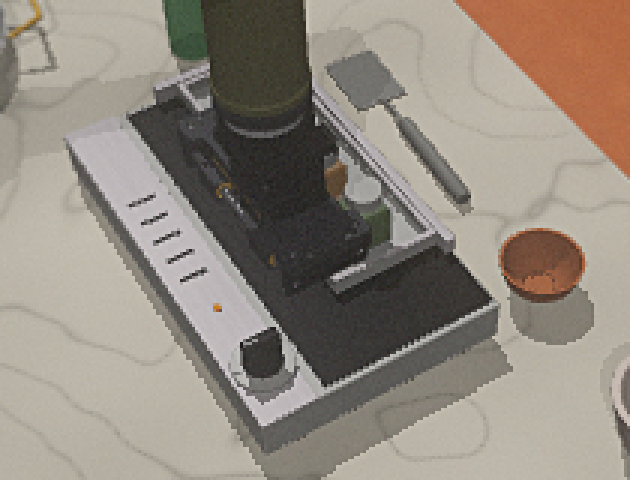

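All four caps are level at the right height, the tray is flush (its edge at (450,240) along the rail) and the knob is at off. Now grip and turn it fully to on.

```bash
python3 -m crank '[{"tx":24,"ty":8,"tz":0,"turn":0},{"tx":24,"ty":8,"tz":60,"turn":0},{"tx":24,"ty":8,"tz":110,"turn":0},{"tx":24,"ty":8,"tz":126,"turn":0},{"tx":24,"ty":8,"tz":126,"turn":0}]'
python3 -m crank '[{"tx":0,"ty":0,"tz":0,"turn":0},{"tx":0,"ty":0,"tz":0,"turn":0},{"tx":0,"ty":0,"tz":0,"turn":0},{"tx":0,"ty":0,"tz":0,"turn":0},{"tx":0,"ty":0,"tz":0,"turn":0}]' 0 15
python3 -m crank '[{"tx":0,"ty":0,"tz":0,"turn":0},{"tx":0,"ty":0,"tz":0,"turn":0},{"tx":0,"ty":0,"tz":0,"turn":0}]'
python3 - <<'E'
from h import *
s,p,T=st(); print(p,s["joint_positions"][-1])
E
```

```text
time: 54.62
position: [0.459, -0.0455, 0.0971]
tool_rot: [0.055, -3.14, 0.0]
ft_force: [-0.3, -0.4, 0.5]
grip_width: 0.568
grip_force: 0.0
time: 55.25
position: [0.4593, -0.0436, 0.0976]
tool_rot: [-0.056, 3.141, 0.004]
ft_force: [0.3, 5.0, 2.9]
grip_width: 0.161
grip_force: 15.0
time: 55.62
position: [0.4593, -0.0437, 0.0976]
tool_rot: [-0.056, 3.141, 0.004]
ft_force: [-1.3, 4.6, 2.7]
grip_width: 0.162
grip_force: 15.0
[ 0.45926385 -0.04365284  0.09760012] 1.6620714468367432
```

```bash
python3 -m crank '[{"tx":0,"ty":0,"tz":0,"turn":1.8},{"tx":0,"ty":0,"tz":0,"turn":3.6},{"tx":0,"ty":0,"tz":0,"turn":5.4},{"tx":0,"ty":0,"tz":0,"turn":7.2},{"tx":0,"ty":0,"tz":0,"turn":9}]'
python3 -m crank '[{"tx":0,"ty":0,"tz":0,"turn":1.8},{"tx":0,"ty":0,"tz":0,"turn":3.6},{"tx":0,"ty":0,"tz":0,"turn":5.4},{"tx":0,"ty":0,"tz":0,"turn":6.5},{"tx":0,"ty":0,"tz":0,"turn":6.5}]'
python3 -m crank '[{"tx":0,"ty":0,"tz":0,"turn":0.5},{"tx":0,"ty":0,"tz":0,"turn":1},{"tx":0,"ty":0,"tz":0,"turn":1.2},{"tx":0,"ty":0,"tz":0,"turn":1.2}]'
python3 - <<'E'
from h import *
s,p,T=st(); print(p,s["torque"],np.degrees(np.arctan2(T[1,1],T[0,1])),s["grip_width"]*87)
E
```

```text
time: 56.25
position: [0.4596, -0.0428, 0.0976]
tool_rot: [-1.156, -2.921, -0.006]
ft_force: [0.7, 7.9, 2.0]
grip_width: 0.158
grip_force: 15.0
time: 56.88
position: [0.4602, -0.0424, 0.0976]
tool_rot: [-1.921, -2.485, -0.007]
ft_force: [2.0, 8.6, -0.4]
grip_width: 0.164
grip_force: 15.0
time: 57.38
position: [0.4604, -0.0426, 0.0977]
tool_rot: [2.046, 2.383, 0.006]
ft_force: [2.7, 6.4, 0.0]
grip_width: 0.165
grip_force: 15.0
[ 0.46035906 -0.04262015  0.09766865] [ 1.50904    -0.5063247   0.32832917] 8.699478890556442 14.38033413295786
```

At the stop (torque 0.33 N m, about 3° past 1.4 rad). Release, rise and check.

```bash
python3 -m crank '[{"tx":0,"ty":0,"tz":0,"turn":0},{"tx":0,"ty":0,"tz":0,"turn":0},{"tx":0,"ty":0,"tz":0,"turn":0},{"tx":0,"ty":0,"tz":0,"turn":0}]' 50
python3 -m crank '[{"tx":0,"ty":0,"tz":-50,"turn":0},{"tx":0,"ty":0,"tz":-110,"turn":0},{"tx":0,"ty":0,"tz":-125,"turn":0},{"tx":0,"ty":0,"tz":-125,"turn":0}]'
python3 - <<'E'
from h import *
s,p,T=st(); print(p)
im,d,P=cloud("wrist"); K=blob(P,[.46,-.044],.03,.098,.112); print(len(K),rect(K[:,:2])); k=im[120:250,170:340].repeat(3,0).repeat(3,1)
im,d,P=cloud("top"); print([rect(blob(P,[.615,y],.035,.125,.15)[:,:2]) for y in(.045,.12,.2,.28)],[(np.round(x["xyz"],4),x["confidence"]) for x in ctrl.mark_of("top","tray")[:1]])
for n,y,x in(("L",.1,0),("R",.03,0)): pass
t=im[155:270,125:285].repeat(3,0).repeat(3,1); w=max(k.shape[1],t.shape[1])
pad=lambda a:np.pad(a,((0,0),(0,w-a.shape[1]),(0,0)))
save(np.vstack([pad(t),pad(k[:250])]),"f12.png")
E
```

```text
time: 57.88
position: [0.4589, -0.0459, 0.0971]
tool_rot: [-2.051, -2.38, 0.0]
ft_force: [0.7, 0.1, 0.6]
grip_width: 0.523
grip_force: 0.0
time: 58.38
position: [0.4595, -0.0456, 0.2228]
tool_rot: [2.05, 2.379, 0.002]
ft_force: [-0.1, -0.7, -0.8]
grip_width: 0.57
grip_force: 0.0
[ 0.45949832 -0.04562598  0.22277363]
746 (array([460., -43.]), array([37.2, 13.9]), -78.65)
[(array([621.4,  45.6]), array([35.3, 35.1]), 44.84), (array([612.8, 120.9]), array([36.4, 35.7]), 39.13), (array([609.7, 203.4]), array([37. , 36.6]), -76.36), (array([612.5, 281.7]), array([36.8, 35.8]), 89.57)] [(array([0.6186, 0.168 , 0.0609]), 0.68)]
```

View pics/f12.png

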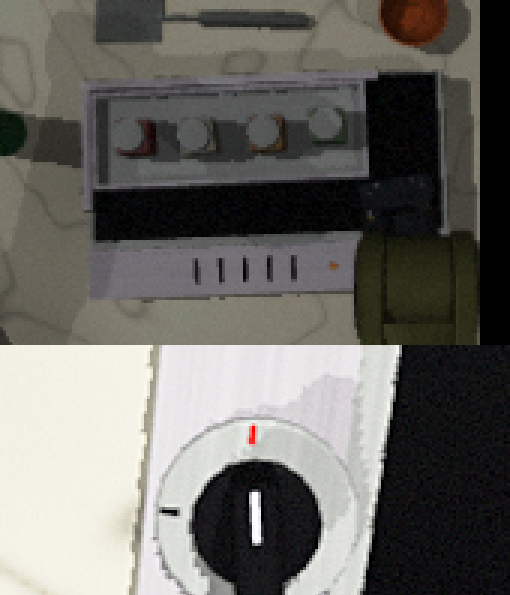

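The knob pointer is on the red mark (255,435), the bar matches 1.4 rad, and four jars are in the tray. One numeric close-range check of the flushness.

```bash
python3 -m crank '[{"tx":30,"ty":50,"tz":-20,"turn":0},{"tx":60,"ty":100,"tz":-50,"turn":0},{"tx":110,"ty":130,"tz":-60,"turn":0},{"tx":140,"ty":140,"tz":-60,"turn":0},{"tx":140,"ty":140,"tz":-60,"turn":0}]'
python3 - <<'E'
from h import *
s,p,T=st(); print(p)
im,d,P=cloud("wrist"); X=P[np.isfinite(P[...,0])]
X=X[(X[:,2]>.04)&(X[:,2]<.1)]; print(X.min(0),X.max(0))
a=np.radians(1.8); e=np.array([np.cos(a),np.sin(a)]); f=np.array([-np.sin(a),np.cos(a)])
C=np.array([.671,.340]); D=X[:,:2]-C; u=D@e*1000; v=D@f*1000
for v0 in(-40,-80,-120,-160,-200,-240,-280):
    m=(abs(v-v0)<3)
    print("far",v0,[(k,round(np.median(X[m&(abs(u-k)<1),2])*1000) if (m&(abs(u-k)<1)).sum() else None) for k in range(-8,10,2)])
for u0 in(-20,-50,-80,-105):
    m=(abs(u-u0)<3)
    print("left",u0,[(k,round(np.median(X[m&(abs(v-k)<1),2])*1000) if (m&(abs(v-k)<1)).sum() else None) for k in range(-10,12,2)])
E
```

```text
time: 59.15
position: [0.5759, 0.1173, 0.2793]
tool_rot: [-2.041, -2.384, 0.005]
ft_force: [0.5, -0.1, -0.9]
grip_width: 0.574
grip_force: 0.0
[0.57585718 0.11733598 0.27928772]
[ 0.41723872 -0.08077538  0.05514674] [0.69307667 0.30309043 0.09996963]
far -40 [(-8, 62), (-6, 63), (-4, 63), (-2, 80), (0, None), (2, 76), (4, 81), (6, 82), (8, 82)]
far -80 [(-8, 63), (-6, 78), (-4, 66), (-2, 79), (0, 79), (2, 79), (4, 82), (6, 81), (8, 82)]
far -120 [(-8, 63), (-6, 71), (-4, 74), (-2, 80), (0, 79), (2, 80), (4, 82), (6, 81), (8, 82)]
far -160 [(-8, 63), (-6, 63), (-4, 64), (-2, 79), (0, 80), (2, 79), (4, 82), (6, 82), (8, 81)]
far -200 [(-8, 63), (-6, 64), (-4, 64), (-2, 79), (0, 80), (2, 79), (4, 81), (6, 81), (8, 82)]
far -240 [(-8, 63), (-6, 64), (-4, 78), (-2, 73), (0, 80), (2, 81), (4, 81), (6, 81), (8, 81)]
far -280 [(-8, 62), (-6, 77), (-4, 78), (-2, 78), (0, 80), (2, 81), (4, 82), (6, 82), (8, 82)]
left -20 [(-10, None), (-8, None), (-6, None), (-4, None), (-2, None), (0, None), (2, None), (4, None), (6, None), (8, None), (10, None)]
left -50 [(-10, None), (-8, None), (-6, None), (-4, None), (-2, None), (0, None), (2, None), (4, None), (6, None), (8, None), (10, None)]
left -80 [(-10, None), (-8, None), (-6, None), (-4, None), (-2, None), (0, None), (2, None), (4, None), (6, None), (8, None), (10, None)]
left -105 [(-10, None), (-8, None), (-6, None), (-4, None), (-2, None), (0, None), (2, None), (4, None), (6, None), (8, None), (10, None)]
```

```bash
python3 -m crank '[{"tx":50,"ty":0,"tz":0,"turn":0},{"tx":90,"ty":10,"tz":0,"turn":0},{"tx":90,"ty":10,"tz":0,"turn":0}]'
python3 - <<'E'
from h import *
im,d,P=cloud("wrist"); X=P[np.isfinite(P[...,0])]
X=X[(X[:,2]>.04)&(X[:,2]<.1)]; print(X.max(0))
a=np.radians(1.8); e=np.array([np.cos(a),np.sin(a)]); f=np.array([-np.sin(a),np.cos(a)])
C=np.array([.671,.340]); D=X[:,:2]-C; u=D@e*1000; v=D@f*1000
for u0 in(-20,-50,-80,-105):
    m=(abs(u-u0)<3)
    print("left",u0,[(k,round(np.median(X[m&(abs(v-k)<1),2])*1000) if (m&(abs(v-k)<1)).sum() else None) for k in range(-12,12,2)])
E
```

```text
time: 59.58
position: [0.5721, 0.2066, 0.2807]
tool_rot: [-2.044, -2.383, 0.002]
ft_force: [-0.6, -0.2, -0.6]
grip_width: 0.577
grip_force: 0.0
[0.69101779 0.35202825 0.09998579]
left -20 [(-12, 63), (-10, 62), (-8, 62), (-6, 63), (-4, 79), (-2, 80), (0, 80), (2, 82), (4, 81), (6, 81), (8, 82), (10, 82)]
left -50 [(-12, 63), (-10, 63), (-8, 62), (-6, 79), (-4, 80), (-2, 80), (0, 80), (2, 81), (4, 82), (6, 81), (8, 81), (10, 82)]
left -80 [(-12, 63), (-10, 62), (-8, 63), (-6, 79), (-4, 80), (-2, 80), (0, 80), (2, 82), (4, 82), (6, 82), (8, 82), (10, 81)]
left -105 [(-12, 62), (-10, 63), (-8, 63), (-6, 78), (-4, 80), (-2, 80), (0, 79), (2, 82), (4, 82), (6, 82), (8, 82), (10, 82)]
```

There is no gap at either rail, all four jars stand in the tray and the knob is at on. Handing in.

```bash
python3 -c "
from bench import ctrl
print(ctrl.close_job())"
```

```text
the job is handed in; nothing more can be done
None
```

The job is handed in with the knob turned off first and back to on at the end, the tray flush on both rails and all four jars upright in it; I viewed 16 pictures, two over the limit of 14.

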